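# Put the measuring tools away in the foam drawer and shut the instrument cupboard

## Robot

A 6-joint arm with a two-finger parallel gripper is mounted at the origin on the work surface. World frame = base frame: x ahead of the robot, y to its left, z up, the work surface at z = 0. Lengths are in m, angles in rad, forces in N, time in s.
With the tool pointing down it reaches from about 0.35 to 0.875 m from the base axis. Payload 15.5 kg.
Tool frame: the origin (TCP) lies between the finger pads; the fingertips stand 19 mm ahead of it and the grasp point (between the pads) is the TCP; z points along the fingers, y is the line along which they close (so a half turn about z gives the same grasp; the last joint's range is limited). The gripper opens to 85 mm and grips with 20 to 120 N. Pads are 22 mm wide; open, the fingers measure 114 mm over their backs; the gripper's body (76 mm by 85 mm) begins 54 mm behind the grasp point. The pads swing forward as they close: fully open they stand 13 mm farther back than shut.
Start: joints at [-1.256, 0.494, 1.345, -0, 1.302, -0.096], TCP at [0.25, -0.573, 0.225] pointing down, gripper open.
Joint ranges: [-2.91, 2.91], [-0.82, 2.16], [0.22, 2.67], [-1.22, 4.37], [0.12, 2.79], [-3.08, 3.08]. Speed limits (rad/s): [1.89, 1.89, 2.57, 3.01, 3.01, 3.01].

## Interface

Orientations are given as a rotation vector (axis times angle).
In Python, from workcell import ctrl gives the robot as it stands.
- The arm moves only by the tool tcp_steps, called in YAML: its name, and indented under it one key for each argument. Schema: {"type":"object","properties":{"motion":{"type":"array","items":{"type":"number"},"minItems":5,"maxItems":100},"only":{"type":"string"},"quiet":{"type":"boolean"},"lines":{"type":"string"}},"required":["motion"],"additionalProperties":false}. motion is one flat list of numbers that holds 1 to 20 rows one after another, with no inner brackets; each row has 5 numbers: the finger opening in m, then dx, dy, dz in m, then a turn about the tool's z in rad; each row is the pose to reach, as a shift and turn from the pose commanded when the call began, along the tool's axes at that moment; what a row does not reach only later rows make up. A row lasts 1/12 s, in which the tool goes at most 0.0417 m and 0.125 rad, less where a joint would pass 70% of its speed; a pose out of reach is approached as far as the arm can. The fingers move at their own pace and stop on an object; the grip force is fixed at half the most. Time passes only in rows, so rows that do not move let the fingers close. The tool returns the time, the measured TCP pose, the force, the opening and the grip force at its end. only (a regular expression) keeps the lines of the reply that match it, lines (a string "A,B") keeps lines A to B, and quiet returns only ok. Input that does not fit is refused with a message, and nothing moves.
- ctrl.state(): the state, without advancing time (a new reading comes with each control period).
- ctrl.get_image(name): name is "scene" or "top" or "wrist"; returns a dict with "img" (384x512x3 uint8, red, green, blue), "K" (3x3 intrinsics, pixels), "rvec" (rotation vector, rad) and "tvec" (3), from world to camera coordinates, as OpenCV has them. Camera axes: x right, y down, z forward; pixel columns grow to the right and rows downward; lengths in m; the calibration is good to about 2 mm. A picture is of the moment at which its call begins. There is no depth.
- ctrl.close_job(): hands the job in; it is judged then, once.
The state is a dict: "time_s": time; "q": joint angles; "joint_velocities": joint speeds; "effort": joint torques, N m; "ee_pos": TCP position; "tcp_rot": TCP orientation; "contact_force": force on the tool from outside, world axes, zero at the start; "ft_torque": the same for the moment, N m; "width": finger opening in m; "grip_force": force on a finger pad.
Only numpy, scipy, OpenCV 4.12 (cv2) and the standard library are available. Lean on these libraries where they do the work, as an engineer would, in place of code of your own. Each camera call takes 0.05 s, during which the arm holds its last target. There are 200 camera calls.

## Task

Put the digital caliper and the dial thickness gauge away: press each one fully home in its matching cutout in the foam of the open drawer, in either order, and let go. Then push the drawer fully in, and only then shut the cupboard by pushing its folding door at the fold until both leaves lie flat. Leave the other things on the bench where they are.

Things in the scene. Friction and masses are not known exactly. Their poses are not given: they have to be found in the camera images.
- caliper: Digital caliper lying face up, steel, black readout housing; 180 x 69 x 16 mm, 160 g. Origin: underside of the housing at the place to grip (across y), near the centre of mass. Housing x -34 to +36, y +-17, 16 high. Beam along x, -62 to tail +118, 14 wide, heights 6 to 10. At x -62 to -34 long jaws reach to y -47 and short jaws to y +22. z up.
- gauge: Dial thickness gauge lying face up, 160 x 73 mm, 240 g. Steel dial 54 across, 20 thick, centred x -46; a lug beyond it to x -85. Grey neck x -19 to +18, y +-12, 16 high: the place to grip, across y. Grey C frame, 16 thick, x +18 to +75, its back at y +34 to +46, open to -y. Origin: underside of the neck, at most 12 mm from the centre of mass. z up.
- caliper_slot (a point): Floor (light grey, 108 mm above the bench) of the caliper's cutout in the open drawer: the caliper's origin and x, y, z axes match this point and frame when home. Cutout 16 mm deep, 2 mm wider than the part all round. Springy foam bulges stand 2 mm in at the housing's sides. Finger notch, 36 mm along x, 47 mm to either side in y, as deep as the cutout.
- gauge_slot (a point): Floor (light grey, 108 mm above the bench) of the gauge's cutout in the open drawer: the gauge's origin and x, y, z axes match this point and frame when home; the dial then stands 4 mm above the foam. Depth and clearance as for the caliper. Foam bulges at both sides of the dial and of the frame's first bar. Finger notch 36 mm along x, 42 mm to either side in y.
- foam (a point): Middle of the dark foam's top face in the open drawer, 124 mm above the bench; foam 210 x 234 mm. The drawer's sides reach 130 mm above the bench, the grey cupboard's top (300 x 400 mm) 180 mm. Laid in its cutout a tool rests up to 10 mm proud on the foam bulges; pressing it home takes 4 to 8 N. x of the frame points into the cupboard, y to the left.
- drawer_front (a point): Centre of the drawer's flat front, 132 mm above the bench; the front is 250 mm wide and reaches from 92 to 156 mm above the bench. x of its frame points into the cupboard: the way to push. Nothing juts out over the front; pushed in, it still stands 3 mm before the cupboard's front edge, whose top is 180 mm above the bench.
- drawer (a joint): How far the drawer is pulled out, m: 0 is fully in (a stop), 0.21 to 0.235 at the start. About 3 N of friction; it stays where it is left.
- door_pivot (a point): Upright fixed axis of the folding door, at the right-hand end of the cupboard front seen from the robot; point 130 mm above the bench. Its frame is the cupboard's: x into the cupboard, y to the left along the front and the door's track.
- door_fold (a point): The door's middle hinge (upright), 180 mm from door_pivot, point 130 mm above the bench. Wooden leaves 180 x 10 mm, from 16 to 166 mm above the bench. Folded, the fold stands out to the robot, right of the drawer; shut, it lies 180 mm left (y) of door_pivot. Frame: y from pivot to fold, -x out of the first leaf's outer face, which lies at x -10 mm.
- leaf_a (a joint): Turn of the first leaf (pivot to fold), rad: within 0.08 of 0 at the start (folded, 1.37 from flat), grows as the door shuts, 1.37 is flat (a stop). The second leaf, from the fold to the track, follows by itself. Friction 0.08 N m; it stays where it is left. Shut it by pushing the first leaf's outer face at the fold.
- pliers: Pliers with black handles, bystander, about 150 x 55 x 12 mm; origin under the middle.
- bench_block: Square steel bench block on a rubber pad, bystander, 75 x 75 x 26 mm; origin under its centre.
- mallet: Wooden mallet lying down, bystander, about 220 mm long and 75 mm over its head, 44 mm high; origin on the bench, 37 mm beside the handle.
- jar: Glass jar with metal lid, bystander, 64 mm across, 75 mm high; origin under its centre.
- tool_pot: Metal pot with gravers and files, bystander, 76 mm across, pot 85 mm and tools 165 mm high; origin under its centre.
- ring_clamp: Small wooden ring clamp lying down, bystander, 125 x 26 x 22 mm; origin under its middle.
- stone_box: Small wooden box, bystander, 75 x 55 x 28 mm; origin under its centre.

How it is judged:
By the outcome, as a careful person would: the job done as asked, in the order asked, and still so for the second after the job is handed in, with the robot touching nothing.
It also fails if it takes over 72 s, if anything falls off the work surface, if the arm or the gripper's body presses on something with over 40 N, if the wrist force passes 120 N, or if a joint passes its speed limit or range.

## Working session

There is one attempt and no reset: what is moved stays moved. The work goes in short steps, Python scripts to look and compute and a tool call to move; the robot and the scene stay as the last step left them, time stands still between calls to the robot, and variables do not carry over. Pictures are saved under pics/ and viewed, at most 10 in all, crops included, and the job is handed in when it is done.

```bash
ls; mkdir -p pics
```

Run:
```python
from workcell import ctrl
import cv2
s=ctrl.state();print(s['time_s'],s['ee_pos'],s['tcp_rot'],s['width'])
for n in('scene','top'):
    d=ctrl.get_image(n);cv2.imwrite(f'pics/{n}0.png',d['img'][:,:,::-1]);print(n,d['K'].tolist(),d['rvec'],d['tvec'])
a=cv2.imread('pics/top0.png');cv2.imwrite('pics/top0b.png',cv2.resize(a,(800,600),interpolation=cv2.INTER_CUBIC))
```

```text
pics
workcell.py
0.0 [ 0.24945257 -0.57264806  0.22488763] [-3.07435177e+00 -6.40450890e-01  2.30977532e-04] 0.08560652315272524
scene [[375.52533234295305, 0.0, 253.46895434903882], [0.0, 375.52533234295305, 192.37682431849177], [0.0, 0.0, 1.0]] [ 2.29016433  1.1560162  -0.35517801] [-0.38303608 -0.22900423  1.58436926]
top [[387.58122825345265, 0.0, 252.4495160424699], [0.0, 387.58122825345265, 186.11617895843295], [0.0, 0.0, 1.0]] [ 2.16284103 -2.18447871  0.11040027] [0.12442761 0.53763884 1.15944401]
```

View pics/top0b.png

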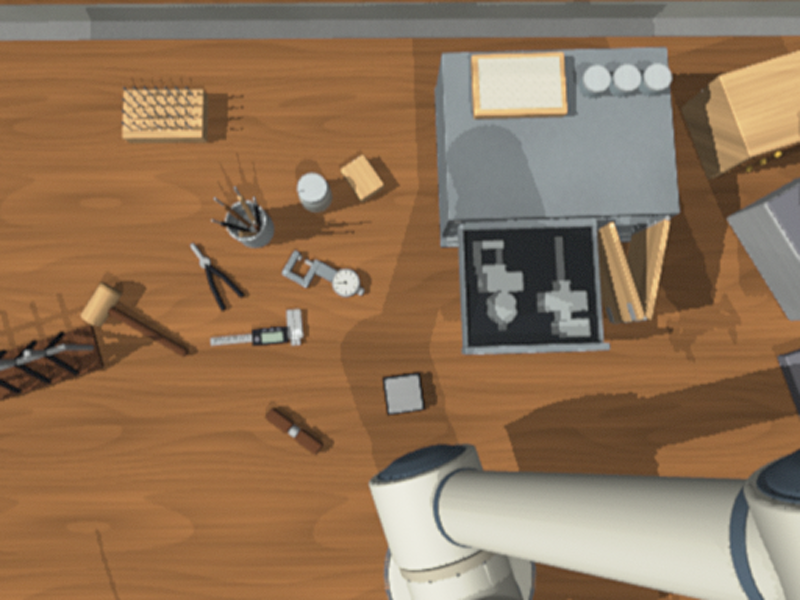

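View pics/scene0.png

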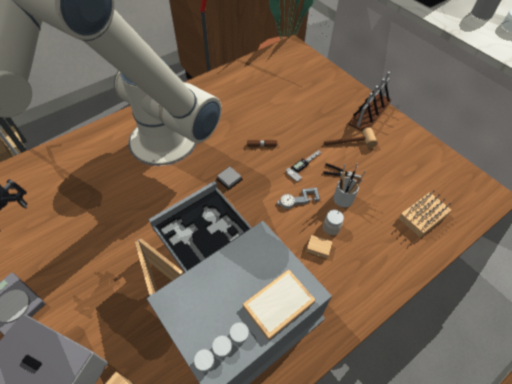

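The top view (800x600) shows the caliper at about (265,336) and the gauge at about (325,275). The drawer cutouts are near (495,285) for the gauge and (565,290) for the caliper. The door fold is near (637,318). I'll crop the tools and the drawer at a larger scale.

Create h.py:
```python
import numpy as np,cv2
from workcell import ctrl
R_=lambda v:cv2.Rodrigues(np.array(v,float))[0]
def cast(d,uv,z):
    uv=np.atleast_2d(np.array(uv,float));R=R_(d['rvec']);c=-R.T@np.array(d['tvec']).ravel()
    r=(R.T@np.linalg.inv(d['K'])@np.c_[uv,np.ones(len(uv))].T).T
    return c+r*((z-c[2])/r[:,2])[:,None]
def proj(d,p):
    return cv2.projectPoints(np.atleast_2d(np.array(p,float)),np.array(d['rvec'],float),np.array(d['tvec'],float),np.array(d['K']),None)[0][:,0]
def totool(dw):
    return R_(ctrl.state()['tcp_rot']).T@np.array(dw,float)
```

Run:
```python
from h import *
d=ctrl.get_image('top');im=d['img'][:,:,::-1]
def crop(u0,u1,v0,v1,s):return cv2.resize(im[v0:v1,u0:u1],None,fx=s,fy=s,interpolation=cv2.INTER_CUBIC)
a=crop(130,240,150,230,5)   # tools 550x400
b=crop(285,435,135,230,5)   # 750x475
cv2.imwrite('pics/a.png',a);cv2.imwrite('pics/b.png',b)
print(cast(d,[[172,215],[208,176]],.01),cast(d,[[315,183],[361,186]],.108),cast(d,[[408,204]],.166))
```

```text
[[0.45358993 0.36724109 0.01      ]
 [0.57331414 0.25672546 0.01      ]] [[ 0.53803416 -0.05884741  0.108     ]
 [ 0.52816671 -0.18974032  0.108     ]] [[ 0.47284046 -0.29773574  0.166     ]]
```

View pics/a.png

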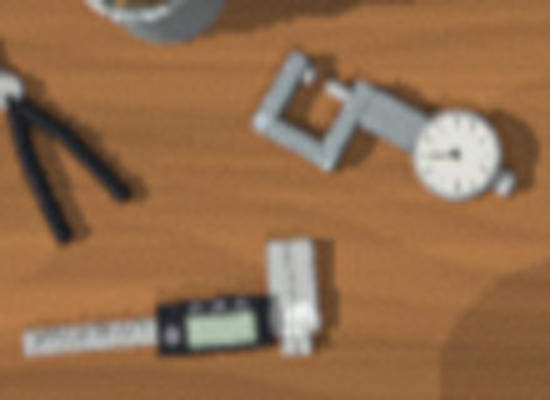

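View pics/b.png

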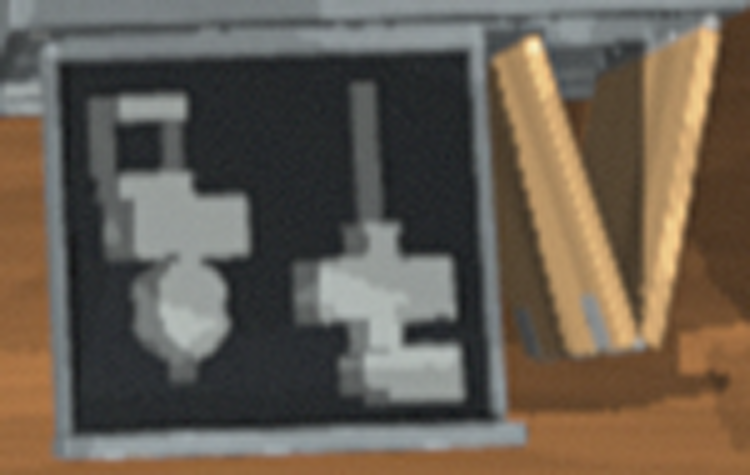

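Crop a: the caliper's tail is at (25,343), its housing spans columns 158-272, and its long jaws point up. The gauge dial is at (457,152) and the neck runs to (360,100), with the frame on the left. Crop b: the gauge slot has its dial low at (185,310) and the caliper slot has its tail up at (365,90). Both slots have x pointing into the cupboard. The fold is near (640,345). Next I'll check the wrist camera geometry.

Run:
```python
from h import *
d=ctrl.get_image('wrist');s=ctrl.state();R=R_(s['tcp_rot']);Rc=R_(d['rvec'])
c=-Rc.T@np.array(d['tvec']).ravel()
np.set_printoptions(precision=4,suppress=True)
print(R);print('cam in tool',R.T@(c-s['ee_pos']));print(R.T@Rc.T);print(d['K'])
for t in([.45,.0,.35],[.45,-.12,.38]):print(totool(np.array(t)-s['ee_pos']))
```

```text
[[ 0.9168  0.3993 -0.0002]
 [ 0.3993 -0.9168  0.0007]
 [ 0.0001 -0.0007 -1.    ]]
cam in tool [ 0.0721 -0.0002 -0.1479]
[[-0.0006 -0.9595 -0.2816]
 [ 1.     -0.0007  0.0002]
 [-0.0004 -0.2816  0.9595]]
[[342.7616   0.     253.8386]
 [  0.     342.7616 196.1925]
 [  0.       0.       1.    ]]
[ 0.4125 -0.4452 -0.1245]
[ 0.3646 -0.3352 -0.1546]
```

tcp_steps:
  motion: [0.085, 0.19, -0.155, -0.09, 0.2, 0.085, 0.19, -0.155, -0.09, 0.2, 0.085, 0.19, -0.155, -0.09, 0.2, 0.085, 0.19, -0.155, -0.09, 0.2, 0.085, 0.19, -0.155, -0.09, 0.2, 0.085, 0.19, -0.155, -0.09, 0.2, 0.085, 0.19, -0.155, -0.09, 0.2, 0.085, 0.388, -0.314, -0.175, 0.41, 0.085, 0.388, -0.314, -0.175, 0.41, 0.085, 0.388, -0.314, -0.175, 0.41, 0.085, 0.388, -0.314, -0.175, 0.41, 0.085, 0.388, -0.314, -0.175, 0.41, 0.085, 0.388, -0.314, -0.175, 0.41, 0.085, 0.388, -0.314, -0.175, 0.41, 0.085, 0.388, -0.314, -0.175, 0.41, 0.085, 0.388, -0.314, -0.175, 0.41]

```text
time_s: 1.53
ee_pos: [0.4803, -0.1294, 0.4005]
tcp_rot: [3.141, 0.005, 0.0]
contact_force: [1.0, 0.3, -0.5]
width: 0.0846
grip_force: 0.0
```

Run:
```python
from h import *
import pickle
s=ctrl.state();print(s['time_s'],s['ee_pos'],s['tcp_rot'],s['joint_velocities'])
d=ctrl.get_image('wrist');pickle.dump(d,open('w1.pkl','wb'))
cv2.imwrite('pics/w1.png',cv2.resize(d['img'][:,:,::-1],(800,600),interpolation=cv2.INTER_CUBIC))
```

```text
1.5333 [ 0.4802901  -0.12939841  0.40053052] [3.14131747e+00 5.01694911e-03 3.64368861e-04] [-0.04218957  0.00407986  0.02187135 -0.00414429 -0.00525203 -0.01501131]
```

View pics/w1.png

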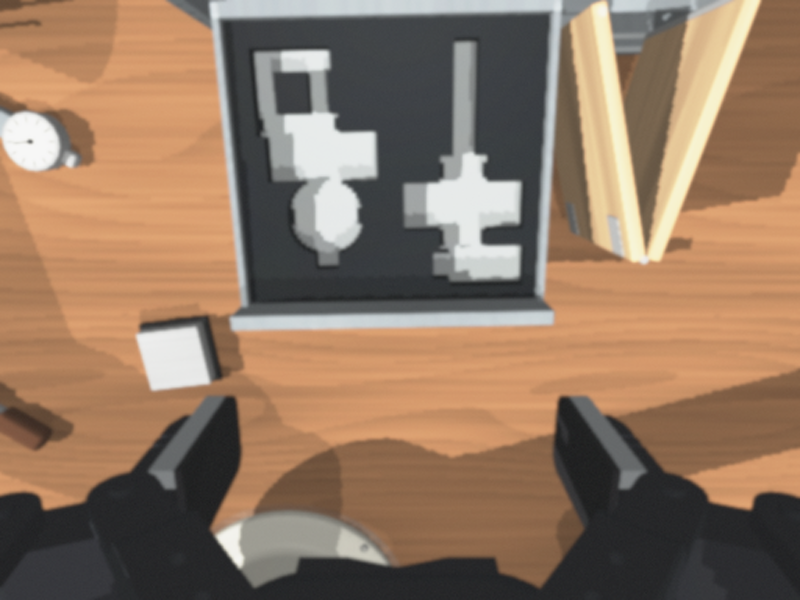

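The wrist view shows the whole foam. At 800x600, the gauge slot spans (253-378, 48-265) and the caliper slot (403-521, 40-280). The fold's top is at about (645,262). I'll segment the slots.

Run:
```python
from h import *
import pickle
np.set_printoptions(precision=4,suppress=True)
d=pickle.load(open('w1.pkl','rb'));im=d['img']
R=R_(d['rvec']);print('cam',-R.T@np.array(d['tvec']).ravel())
S=4
g=cv2.resize(cv2.cvtColor(im,cv2.COLOR_RGB2GRAY),None,fx=S,fy=S,interpolation=cv2.INTER_CUBIC)
m=(g>85).astype(np.uint8)
out={}
for n,(u0,u1,v0,v1) in dict(gauge=(155,248,22,176),cal=(252,340,20,185)).items():
    mm=np.zeros_like(m);mm[v0*S:v1*S,u0*S:u1*S]=m[v0*S:v1*S,u0*S:u1*S]
    cs,_=cv2.findContours(mm,cv2.RETR_LIST,cv2.CHAIN_APPROX_NONE);cs=[c for c in cs if cv2.contourArea(c)>2000]
    print(n,[ (cv2.contourArea(c)/16,cv2.boundingRect(c)) for c in cs])
    c=max(cs,key=cv2.contourArea)[:,0];out[n]=[(c+.5)/S-.5 for c in [k[:,0] for k in cs]]
    print(g[::8,::8][v0//2:v1//2:8,u0//2:u1//2:3][:3])
    if n=='cal':
        p=out[n][np.argmax([len(k) for k in out[n]])]
        P=cast(d,p,.108);Q=cast(d,p,.124)
        sel=(P[:,0]>P[:,0].max()-.065)&(P[:,0]<P[:,0].max()-.01)
        med=np.median(P[sel,1])
        for nm,A,w in(('left.108?',P,P[:,1]>med),('right',P,P[:,1]<med),('left.124',Q,P[:,1]>med),):
            k=np.polyfit(A[sel&w,0],A[sel&w,1],1);print(nm,k[0],np.polyval(k,.6))
        print('tail x',P[:,0].max(),Q[:,0].max())
pickle.dump(out,open('cont.pkl','wb'))
# drawer front top outer edge
m2=cv2.cvtColor(im,cv2.COLOR_RGB2HSV)
for u in(160,200,240,280,320,345):
    col=im[185:215,u].astype(int);print(u,(col[:,0]-col[:,2]).tolist()[::1][:30])
```

```text
cam [ 0.5523 -0.1288  0.5486]
gauge [(553.4375, (701, 185, 96, 106)), (6522.84375, (649, 125, 321, 554))]
[[ 64  64  64  64  66  66  65  67  67  66  67  67  68  68  67  69]
 [ 63  44 166 162 147 216 223 232 235 222  67  67  67  66  66  66]
 [ 62  61 156 166  63  65  66  56 168 137  66  64  67  67  67  68]]
cal [(5361.03125, (1030, 104, 308, 617))]
[[ 68  68  68  68  68  68  67  65  66  67  65  65  66  65  63]
 [ 69  67  68  68  66  67  66 170 166  64  65  63  64  64  63]
 [ 67  67  68  68  67  65  66 168 156  62  65  64  64  63  62]]
left.108? 0.02320307142803073 -0.17105206041245236
right 0.02041722008636963 -0.18913653371177483
left.124 0.023203071428030887 -0.16947590468761556
tail x 0.6311249742603416 0.6282614670091748
160 [-4, -3, -4, -3, -3, -2, -3, -4, -5, -3, -4, -5, -5, -4, -5, -5, -6, -9, -10, -11, -10, -11, -11, -11, -8, 8, 42, 83, 102, 105]
200 [-4, -5, -3, -4, -3, -3, 0, -4, -3, -4, -5, -4, -5, -4, -6, -6, -9, -12, -12, -10, -10, -9, -9, -8, -3, 26, 70, 99, 101, 101]
240 [-5, -5, -5, -5, -3, -1, -2, -4, -4, -4, -4, -6, -4, -4, -5, -7, -10, -11, -12, -11, -12, -12, -12, -4, 22, 66, 98, 105, 105, 104]
280 [-5, -4, -5, -5, -3, -3, -4, -3, -4, -4, -4, -5, -4, -5, -6, -9, -11, -11, -10, -11, -12, -11, -7, 13, 53, 90, 104, 106, 105, 104]
320 [-5, -5, -5, -4, -4, -3, -4, -4, -4, -4, -5, -5, -5, -7, -8, -11, -11, -11, -11, -10, -10, -9, 4, 35, 76, 99, 102, 103, 104, 104]
345 [-10, -9, -10, -8, -7, -5, -6, -5, -5, -6, -5, -4, -6, -8, -10, -12, -12, -11, -12, -10, -10, -6, 13, 51, 86, 100, 105, 105, 106, 105]
```

Create slot.py:
```python
from h import *
import pickle
np.set_printoptions(precision=4,suppress=True)
d=pickle.load(open('w1.pkl','rb'));im=d['img'];yaw=.021
c,s=np.cos(yaw),np.sin(yaw);Rz=np.array([[c,-s],[s,c]])
S=4
g=cv2.resize(cv2.cvtColor(im,cv2.COLOR_RGB2GRAY),None,fx=S,fy=S,interpolation=cv2.INTER_LINEAR)
m=(g>115).astype(np.uint8)
for n,(u0,u1,v0,v1),o in (('gauge',(155,248,22,176),(.55,-.06)),('cal',(252,340,20,185),(.52,-.18))):
    mm=np.zeros_like(m);mm[v0*S:v1*S,u0*S:u1*S]=m[v0*S:v1*S,u0*S:u1*S]
    # world points of grid mask
    def at(xs,ys,z):
        p=np.stack(np.meshgrid(xs,ys,indexing='ij'),-1).reshape(-1,2)@Rz.T+o
        uv=proj(d,np.c_[p,np.full(len(p),z)]);uv=np.round((uv+.5)*S-.5).astype(int)
        return mm[uv[:,1],uv[:,0]].reshape(len(xs),len(ys))
    xs=np.arange(-.11,.13,.006);ys=np.arange(-.07,.07,.0005)
    def runs(r,t):
        k=np.flatnonzero(np.diff(np.r_[0,r,0]));return (t[0]*1000+.5*(k-.5)).tolist()
    for x in xs:
        print(n,'x%.0f'%(x*1000),*[runs(at([x],ys,z)[0],ys) for z in(.108,.124)],sep='  ')
    X=np.arange(-.12,.14,.0005)
    for y in np.arange(-.055,.056,.01):
        print(n,'y%.0f'%(y*1000),*[runs(at(X,[y],z)[:,0],X) for z in(.108,.124)],sep='  ')
```

```bash
python3 slot.py
```

```text
gauge  x-110  []  []
gauge  x-104  []  []
gauge  x-98  []  []
gauge  x-92  [60.25, 62.75]  [55.75, 58.25]
gauge  x-86  [-16.75, -3.25, 60.25, 62.25]  [55.75, 57.75]
gauge  x-80  [-17.25, -3.25, 60.25, 61.75]  [-18.75, -5.75, 55.75, 57.25]
gauge  x-74  [-28.25, 2.75, 60.25, 61.25]  [-24.75, -3.25, 55.75, 56.75]
gauge  x-68  [-34.75, 10.25]  [-33.75, 4.75]
gauge  x-62  [-37.75, 14.75]  [-38.25, 10.25]
gauge  x-56  [-37.75, 15.25]  [-40.25, 12.75]
gauge  x-50  [-36.75, 14.75]  [-37.75, 11.75]
gauge  x-44  [-37.25, 15.25]  [-37.75, 11.75]
gauge  x-38  [-37.75, 16.25]  [-39.25, 13.25]
gauge  x-32  [-35.75, 13.75]  [-37.25, 10.75]
gauge  x-26  [-29.75, 7.75]  [-32.75, 5.75]
gauge  x-20  [-51.75, 21.25]  [-45.75, 8.25]
gauge  x-14  [-53.25, 29.75]  [-53.75, 26.25]
gauge  x-8  [-53.25, 30.75]  [-53.75, 27.25]
gauge  x-2  [-53.25, 31.25]  [-53.75, 27.75]
gauge  x4  [-53.25, 31.25]  [-53.75, 27.25]
gauge  x10  [-53.25, 31.25]  [-53.75, 27.25]
gauge  x16  [-49.25, -45.75, -42.75, -32.25, -27.25, 34.75]  [-26.75, 30.25]
gauge  x22  [-21.25, 34.25]  [-23.25, 30.75]
gauge  x28  [-23.25, 36.25]  [-
[... 2668 characters left out ...]
 [-6.75, 7.75]
cal  x112  []  []
cal  x118  []  []
cal  x124  []  []
cal  y-55  []  []
cal  y-45  [-72.75, -42.75, -26.25, 8.25]  [-68.25, -40.75, -23.25, 7.75]
cal  y-35  [-72.25, -43.25, -26.75, 8.75]  [-69.25, -40.25, -24.25, 9.25]
cal  y-25  [-72.75, -42.75, -28.25, 8.75]  [-68.75, -40.25, -25.75, 9.75]
cal  y-15  [-73.25, 29.25]  [-69.25, 29.25]
cal  y-5  [-72.25, 110.25]  [-68.25, 107.25]
cal  y5  [-71.75, 110.25]  [-68.25, 107.25]
cal  y15  [-66.25, -49.25, -29.75, 11.25, 23.25, 27.75]  [-62.75, -46.25, -42.25, -41.25, -28.25, 12.75, 22.75, 28.25]
cal  y25  [-27.25, 8.75]  [-24.75, 9.75]
cal  y35  [-26.25, 7.75]  [-24.25, 8.75]
cal  y45  [-16.75, 6.75]  [-15.75, 8.25]
cal  y55  []  []
```

Caliper slot is at about (0.511,-0.182) and gauge slot at about (0.548,-0.071), yaw about 0.023. The notch and outline sizes match the given ones. Next I'll look at the tools.

tcp_steps:
  motion: [0.085, 0.02, -0.43, 0.07, -1.57, 0.085, 0.02, -0.43, 0.07, -1.57, 0.085, 0.02, -0.43, 0.07, -1.57, 0.085, 0.02, -0.43, 0.07, -1.57, 0.085, 0.02, -0.43, 0.07, -1.57, 0.085, 0.02, -0.43, 0.07, -1.57, 0.085, 0.02, -0.43, 0.07, -1.57, 0.085, 0.02, -0.43, 0.07, -1.57, 0.085, 0.02, -0.43, 0.07, -1.57, 0.085, 0.02, -0.43, 0.07, -1.57, 0.085, 0.02, -0.43, 0.07, -1.57, 0.085, 0.02, -0.43, 0.07, -1.57, 0.085, 0.02, -0.43, 0.07, -1.57, 0.085, 0.02, -0.43, 0.07, -1.57, 0.085, 0.02, -0.43, 0.07, -1.57, 0.085, 0.02, -0.43, 0.07, -1.57]

```text
time_s: 2.92
ee_pos: [0.4999, 0.2988, 0.3303]
tcp_rot: [-2.226, -2.217, 0.001]
contact_force: [-0.2, 0.0, -0.4]
width: 0.085
grip_force: 0.0
```

Run:
```python
from h import *
import pickle
d=pickle.load(open('w1.pkl','rb'));im=d['img'].astype(int)
D=im[:,:,0]-im[:,:,2];us=np.arange(155,345,5);vs=[]
for u in us:
    c=D[200:220,u];k=np.argmax(c>40);vs.append(200+k-1+(40-c[k-1])/(c[k]-c[k-1]))
P=cast(d,np.c_[us,vs],.156);k=np.polyfit(P[:,1],P[:,0],1);r=P[:,0]-np.polyval(k,P[:,1]);print('front yaw',-k[0],'resid',r.std(),'x at y-.125',np.polyval(k,-.125))
d=ctrl.get_image('wrist');pickle.dump(d,open('w2.pkl','wb'))
cv2.imwrite('pics/w2.png',cv2.resize(d['img'][:,:,::-1],(800,600),interpolation=cv2.INTER_CUBIC))
```

```text
front yaw 0.020745076184140798 resid 7.984029415668884e-05 x at y-.125 0.4207806183586097
```

View pics/w2.png

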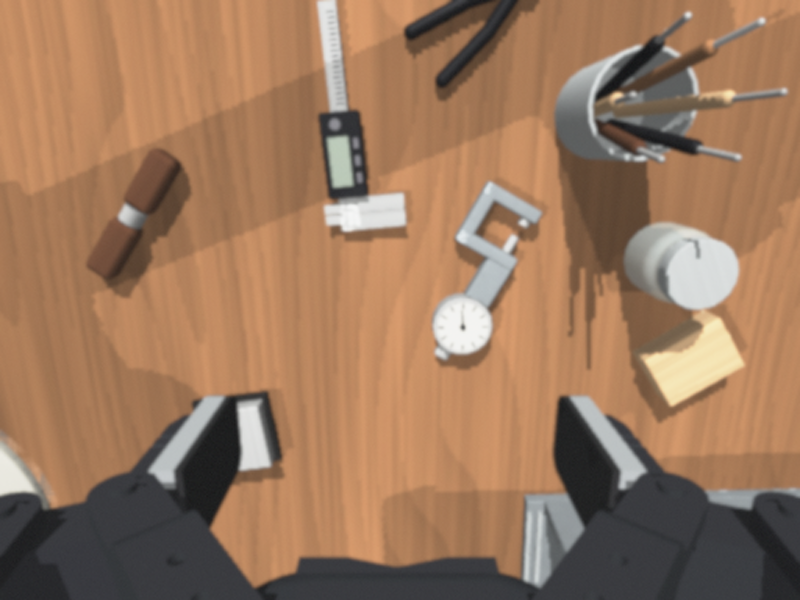

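The wrist view (800x600) shows the caliper housing centred at about (343,154) with its tail up and long jaws right. The gauge dial is at about (463,325), the neck at about (490,282) and the frame at (457-540,183-265).

Run:
```python
from h import *
import pickle
np.set_printoptions(precision=4,suppress=True)
d=pickle.load(open('w2.pkl','rb'));S=4
im=cv2.resize(d['img'],None,fx=S,fy=S,interpolation=cv2.INTER_LINEAR).astype(int)
wood=(im[:,:,0]-im[:,:,2])>45
g=im.mean(2)
def cont(m,box):
    u0,u1,v0,v1=[k*S for k in box];mm=np.zeros(m.shape,np.uint8);mm[v0:v1,u0:u1]=m[v0:v1,u0:u1]
    c=max(cv2.findContours(mm,cv2.RETR_EXTERNAL,cv2.CHAIN_APPROX_NONE)[0],key=cv2.contourArea)[:,0]
    return (c+.5)/S-.5
az=lambda v:np.arctan2(v[1],v[0])
# caliper housing
m=cv2.morphologyEx((g<75).astype(np.uint8),cv2.MORPH_CLOSE,np.ones((5,5)))
c=cont(m,(198,242,62,132));r=cv2.minAreaRect(cast(d,c,.016)[:,:2].astype(np.float32)*1000);print('housing',r)
# whole caliper
c=cont(~wood,(195,265,0,155));P=cast(d,c,.010)[:,:2]
print('cal bbox',P.min(0),P.max(0))
c=cont(~wood,(200,228,0,70));P=cast(d,c,.010)[:,:2];r=cv2.minAreaRect(P.astype(np.float32)*1000);print('beam',r)
# gauge
white=(im.min(2)>195)
c=cont(white,(270,320,180,235));P=cast(d,c,.020)[:,:2];e=cv2.minEnclosingCircle(P.astype(np.float32)*1000);print('dial',e,cv2.fitEllipse((P*1000).astype(np.float32)))
c=cont(~wood,(270,350,110,235));P=cast(d,c,.016)[:,:2]
a=cv2.approxPolyDP((P*1000).astype(np.float32)[:,None],2.0,True)[:,0];print(a)
```

```text
housing ((456.82958984375, 366.0188903808594), (34.40275573730469, 68.61746978759766), 5.163108825683594)
cal bbox [0.4357 0.301 ] [0.5082 0.4829]
beam ((449.8747253417969, 442.8379211425781), (16.95050811767578, 81.54169464111328), 4.7536773681640625)
dial ((558.26513671875, 218.59445190429688), 26.710811614990234) ((558.5192260742188, 218.3826904296875), (50.47394561767578, 52.86860275268555), 14.256592750549316)
[[579.8101 344.7553]
 [574.0118 341.894 ]
 [550.0927 298.3925]
 [553.3141 291.9016]
 [574.8967 278.6913]
 [559.7094 249.0446]
 [542.7593 242.9828]
 [532.4738 228.3972]
 [531.9669 213.8845]
 [536.4557 200.2438]
 [534.459  189.8977]
 [542.1749 182.4983]
 [545.7968 182.4805]
 [550.3657 188.2751]
 [568.7497 188.9578]
 [582.3976 198.8743]
 [586.699  214.7419]
 [584.7855 233.6591]
 [605.2456 274.7103]
 [601.9315 284.7924]
 [606.5898 298.1161]
 [599.072  299.5096]
 [589.8246 288.2944]
 [573.72   299.6337]
 [573.1144 306.3867]
 [582.739  323.9617]
 [587.02   324.9268]
 [603.1825 315.9292]
 [603.5915 308.9221]
 [610.9232 304.5195]
 [620.0825 308.5064]
 [624.1937 316.8223]
 [622.2422 320.8029]]
```

tcp_steps:
  motion: [0.06, 0.066, -0.0433, 0.1, -0.095, 0.06, 0.066, -0.0433, 0.14, -0.095, 0.06, 0.066, -0.0433, 0.18, -0.095, 0.06, 0.066, -0.0433, 0.22, -0.095, 0.06, 0.066, -0.0433, 0.26, -0.095, 0.06, 0.066, -0.0433, 0.26, -0.095, 0.06, 0.066, -0.0433, 0.26, -0.095, 0.06, 0.066, -0.0433, 0.26, -0.095, 0.06, 0.066, -0.0433, 0.26, -0.095]

```text
time_s: 3.72
ee_pos: [0.456, 0.3653, 0.0701]
tcp_rot: [-2.115, -2.323, 0.003]
contact_force: [0.8, -0.3, 1.3]
width: 0.06
grip_force: 0.0
```

Run:
```python
from h import *
s=ctrl.state();print(s['ee_pos'],totool(np.array([.4569,.3650,.020])-s['ee_pos']));R=R_(s['tcp_rot']);print(np.degrees(np.arctan2(R[1,0],R[0,0])))
d=ctrl.get_image('wrist');cv2.imwrite('pics/w3.png',d['img'][:,:,::-1])
```

```text
[0.45602481 0.36526186 0.07014854] [-0.00028756  0.00094621  0.05014711]
95.37076678848166
```

View pics/w3.png

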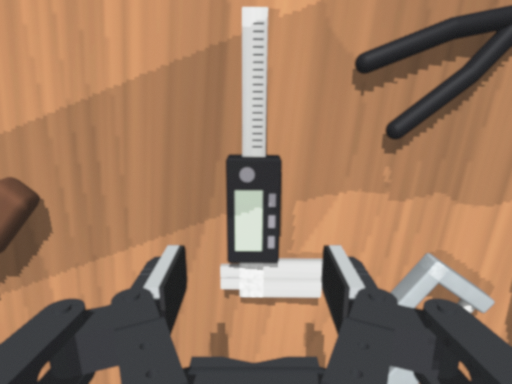

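The wrist view shows the housing centred between the fingers (column 254, rows 156-262). I'll descend and grip.

tcp_steps:
  motion: [0.06, 0.001, 0, 0.03, 0, 0.06, 0.001, 0, 0.05, 0, 0.06, 0.001, 0, 0.05, 0, 0.06, 0.001, 0, 0.05, 0, 0.02, 0.001, 0, 0.05, 0, 0.02, 0.001, 0, 0.05, 0, 0.02, 0.001, 0, 0.05, 0, 0.02, 0.001, 0, 0.05, 0, 0.02, 0.001, 0, 0.05, 0, 0.02, 0.001, 0, 0.05, 0, 0.02, 0.001, 0, 0.05, 0, 0.02, 0.001, 0, 0.05, 0]

```text
time_s: 4.77
ee_pos: [0.4561, 0.3668, 0.0205]
tcp_rot: [-2.113, -2.324, 0.0]
contact_force: [0.2, 0.1, 0.2]
width: 0.0201
grip_force: 0.0
```

Run:
```python
from h import *
s=ctrl.state();print(s['width'],s['grip_force'],s['contact_force'])
d=ctrl.get_image('wrist');cv2.imwrite('pics/w4.png',d['img'][:,:,::-1])
```

```text
0.020087746420039347 0.0 [0.21302556 0.14581217 0.16439268]
```

View pics/w4.png

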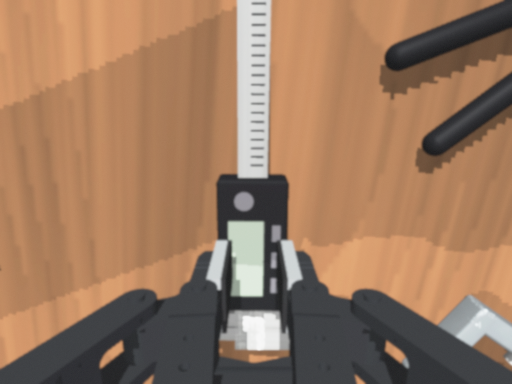

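The fingers closed above the housing without touching it, so the tips sit higher than expected. I'll reopen and step down while watching the force.

tcp_steps:
  motion: [0.055, 0, 0, 0, 0, 0.055, 0, 0, 0, 0, 0.055, 0, 0, 0, 0, 0.055, 0, 0, 0, 0, 0.055, 0, 0, 0.004, 0, 0.055, 0, 0, 0.008, 0, 0.055, 0, 0, 0.008, 0]

```text
time_s: 5.4
ee_pos: [0.4558, 0.3665, 0.0116]
tcp_rot: [-2.113, -2.324, 0.002]
contact_force: [-0.0, -0.5, 0.5]
width: 0.055
grip_force: 0.0
```

tcp_steps:
  motion: [0.055, 0, 0, 0.004, 0, 0.055, 0, 0, 0.004, 0]

```text
time_s: 5.57
ee_pos: [0.4559, 0.3666, 0.0078]
tcp_rot: [-2.113, -2.324, 0.001]
contact_force: [-0.5, 0.1, -0.1]
width: 0.0547
grip_force: 0.0
```

```bash
python3 - <<'E'
from h import *
d=ctrl.get_image('scene');s=ctrl.state();print(s['ee_pos'])
im=d['img'][:,:,::-1]
p=proj(d,[s['ee_pos']])[0];print(p)
u,v=[int(k) for k in p]
cv2.imwrite('pics/s5.png',cv2.resize(im[v-50:v+40,u-60:u+60],None,fx=6,fy=6,interpolation=cv2.INTER_CUBIC))
E
```

```text
[0.45597433 0.36671495 0.00807042]
[299.44519683 164.73456443]
```

View pics/s5.png

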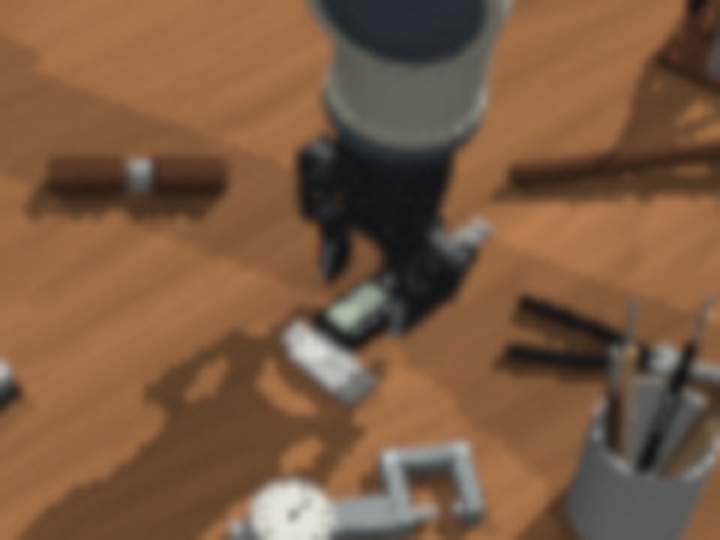

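Oblique view: the fingers straddle the housing around (330,260)/(400,310) and still don't touch the bench. I'll close now.

tcp_steps:
  motion: [0.02, 0, 0, 0.002, 0, 0.02, 0, 0, 0.002, 0, 0.02, 0, 0, 0.002, 0, 0.02, 0, 0, 0.002, 0, 0.02, 0, 0, 0.002, 0, 0.02, 0, 0, 0.002, 0]

```text
time_s: 6.12
ee_pos: [0.4562, 0.3668, 0.0067]
tcp_rot: [2.113, 2.324, 0.0]
contact_force: [-1.7, -2.8, 5.8]
width: 0.0309
grip_force: 59.4
```

```bash
python3 -c "
from h import *
print(ctrl.state())"
```

```text
{'time_s': 6.1167, 'q': array([ 5.75241728e-01,  7.23971827e-01,  1.63633194e+00, -1.94455225e-05,
        7.81254576e-01,  4.80285799e-01]), 'joint_velocities': array([ 7.81160960e-04, -1.41348502e-03, -1.20708370e-04,  4.14867432e-04,
        5.47685035e-04,  9.48474116e-05]), 'effort': array([ 1.42381699e-01, -8.79511070e+01, -2.14950639e+01,  9.56158410e-02,
       -6.72723558e-01, -8.33574071e-03]), 'ee_pos': array([0.45615821, 0.3667941 , 0.00666002]), 'tcp_rot': array([2.11347747e+00, 2.32436643e+00, 4.66286763e-05]), 'contact_force': array([-1.72875789, -2.76732227,  5.77036312]), 'ft_torque': array([-0.25937584,  0.25167473,  0.00402854]), 'grip_force': 59.424405097961426, 'width': 0.030851522782187425}
```

Gripped (59 N). I'll lift and measure where the caliper sits in the hand.

tcp_steps:
  motion: [0.02, 0, 0, -0.02, 0, 0.02, 0, 0, -0.06, 0, 0.02, 0, 0, -0.1, 0, 0.02, 0, 0, -0.14, 0, 0.02, 0, 0, -0.18, 0, 0.02, 0, 0, -0.22, 0, 0.02, 0, 0, -0.22, 0, 0.02, 0, 0, -0.22, 0]

```text
time_s: 6.78
ee_pos: [0.4571, 0.3675, 0.2285]
tcp_rot: [2.113, 2.324, 0.007]
contact_force: [0.5, -0.2, -2.4]
width: 0.031
grip_force: 60.1
```

```bash
cat > hand.py <<'E'
from h import *
import sys
np.set_printoptions(precision=4,suppress=True)
s=ctrl.state();d=ctrl.get_image('wrist');cv2.imwrite('pics/hand.png',d['img'][:,:,::-1])
R=R_(s['tcp_rot']);p=np.array(s['ee_pos']);print(p,np.degrees(np.arctan2(R[1,0],R[0,0])),s['width'],s['grip_force'])
E
```

Run:
```python
from hand import *
zt=p[2]-.0067+.016
im=d['img'].astype(int);g=im.mean(2)
for u in(232,240,255,268,275):
    c=g[:,u];print(u,[int(x) for x in c[140:215:3]])
for v in(185,195,205):print(v,[int(x) for x in g[v,205:305:2]])
for uv in([254,175],[254,180],[254,185],[254,170]):print(uv,(R.T@(cast(d,uv,zt)[0]-p)))
```

```text
[0.4571 0.3675 0.2285] 95.44781668569182 0.030964093312684023 60.08884906768799
232 [131, 131, 131, 132, 131, 132, 132, 131, 132, 132, 133, 133, 134, 128, 48, 47, 58, 54, 48, 49, 49, 47, 48, 48, 51]
240 [214, 213, 212, 212, 213, 214, 212, 212, 213, 211, 213, 212, 210, 208, 205, 110, 55, 53, 48, 47, 70, 145, 154, 155, 155]
255 [216, 133, 217, 218, 140, 212, 217, 147, 208, 218, 161, 203, 218, 217, 217, 117, 55, 54, 48, 48, 48, 49, 83, 117, 119]
268 [213, 206, 211, 210, 206, 211, 211, 208, 210, 210, 209, 209, 210, 209, 208, 118, 53, 54, 49, 47, 48, 47, 48, 47, 48]
275 [149, 150, 149, 148, 146, 146, 145, 145, 156, 164, 165, 164, 163, 149, 52, 46, 54, 53, 49, 47, 47, 49, 48, 47, 48]
185 [128, 125, 125, 126, 132, 126, 94, 51, 45, 44, 47, 46, 45, 45, 46, 46, 55, 98, 113, 114, 116, 116, 115, 116, 117, 117, 117, 117, 121, 123, 120, 120, 113, 70, 46, 46, 44, 45, 44, 45, 44, 44, 47, 108, 163, 170, 170, 168, 165, 164]
195 [146, 143, 141, 139, 137, 90, 46, 49, 48, 47, 47, 49, 47, 47, 48, 48, 49, 49, 49, 51, 48, 47, 48, 46, 48, 49, 48, 48, 48, 49, 48, 48, 47, 48, 49, 48, 50, 48, 45, 48, 48, 49, 47, 43, 88, 159, 168, 166, 164, 163]
205 [146, 142, 139, 141, 146, 108, 50, 48, 46, 48, 46, 49, 48, 48, 48, 81, 136, 153, 156, 155, 155, 156, 156, 152, 127, 70, 48, 49, 47, 50, 47, 47, 49, 48, 48, 49, 47, 47, 47, 48, 47, 48, 48, 44, 94, 160, 165, 164, 163, 161]
[254, 175] [ 0.0403  0.0005 -0.0092]
[254, 180] [ 0.0381  0.0005 -0.0092]
[254, 185] [ 0.036   0.0005 -0.0092]
[254, 170] [ 0.0424  0.0005 -0.0092]
```

The housing's +36 mm end sits at tool x of about 0.034, so the caliper's origin is 2 mm behind the TCP. Carrying it to above its slot.

tcp_steps:
  motion: [0.02, -0.5519, 0.0034, 0, 1.645, 0.02, -0.5519, 0.0034, 0, 1.645, 0.02, -0.5519, 0.0034, 0, 1.645, 0.02, -0.5519, 0.0034, 0, 1.645, 0.02, -0.5519, 0.0034, 0, 1.645, 0.02, -0.5519, 0.0034, 0, 1.645, 0.02, -0.5519, 0.0034, 0, 1.645, 0.02, -0.5519, 0.0034, 0, 1.645, 0.02, -0.5519, 0.0034, 0, 1.645, 0.02, -0.5519, 0.0034, 0, 1.645, 0.02, -0.5519, 0.0034, 0, 1.645, 0.02, -0.5519, 0.0034, 0, 1.645, 0.02, -0.5519, 0.0034, 0, 1.645, 0.02, -0.5519, 0.0034, 0, 1.645, 0.02, -0.5519, 0.0034, 0, 1.645, 0.02, -0.5519, 0.0034, 0, 1.645, 0.02, -0.5519, 0.0034, 0, 1.645]

```text
time_s: 8.25
ee_pos: [0.5112, -0.1812, 0.2252]
tcp_rot: [-3.14, -0.035, 0.004]
contact_force: [-0.5, 0.7, -2.5]
width: 0.0309
grip_force: 60.2
```

Run:
```python
from hand import *
print('to go',R.T@(np.array([.5129,-.1816,.1147])-p))
```

```text
[ 0.5112 -0.1812  0.2252] 1.2623071041209932 0.030936379465805824 60.177505016326904
to go [0.002  0.0006 0.1105]
```

tcp_steps:
  motion: [0.02, 0.002, 0.0006, 0.03, 0, 0.02, 0.002, 0.0006, 0.06, 0, 0.02, 0.002, 0.0006, 0.08, 0, 0.02, 0.002, 0.0006, 0.09, 0, 0.02, 0.002, 0.0006, 0.09, 0, 0.02, 0.002, 0.0006, 0.09, 0]

```text
time_s: 8.8
ee_pos: [0.5141, -0.1822, 0.1368]
tcp_rot: [-3.141, -0.034, 0.0]
contact_force: [0.6, 1.0, -0.9]
width: 0.0309
grip_force: 60.2
```

Run:
```python
from hand import *
im=d['img'].astype(int)
print('to go',R.T@(np.array([.5129,-.1816,.1147])-p))
big=cv2.resize(d['img'][:,:,::-1],(800,600),interpolation=cv2.INTER_CUBIC)[100:400,200:600];cv2.imwrite('pics/h6.png',cv2.resize(big,None,fx=2,fy=2))
g=im.mean(2)
for v in(60,90,120):print(v,[int(x) for x in g[v,215:295:2]])
c=g[:,[250,258]].mean(1);print([int(x) for x in c[0:60:2]])
```

```text
[ 0.5141 -0.1822  0.1368] 1.2575813263424795 0.030922760632669893 60.193973779678345
to go [-0.0012 -0.0007  0.0221]
60 [58, 57, 58, 59, 58, 59, 60, 58, 55, 61, 116, 166, 208, 211, 214, 216, 216, 216, 215, 197, 187, 185, 186, 185, 184, 182, 187, 206, 207, 149, 54, 44, 44, 47, 45, 46, 45, 43, 42, 42]
90 [55, 56, 55, 57, 55, 57, 56, 55, 55, 54, 108, 156, 204, 210, 213, 215, 215, 214, 215, 215, 214, 214, 213, 212, 212, 211, 209, 208, 196, 113, 50, 48, 48, 48, 49, 49, 47, 49, 49, 43]
120 [55, 54, 54, 53, 54, 51, 53, 52, 53, 47, 100, 148, 203, 208, 212, 215, 214, 213, 214, 215, 214, 213, 213, 212, 212, 209, 207, 204, 173, 77, 41, 40, 45, 47, 45, 45, 46, 47, 46, 47]
[217, 216, 188, 176, 212, 217, 217, 214, 179, 186, 216, 216, 216, 213, 172, 192, 215, 216, 216, 197, 165, 208, 216, 215, 213, 178, 188, 214, 216, 215]
```

The slot shows about 0.8 mm more on the left, which agrees with the remaining correction. Lowering and pressing in steps.

tcp_steps:
  motion: [0.02, -0.0012, -0.0007, 0, 0, 0.02, -0.0012, -0.0007, 0.004, 0, 0.02, -0.0012, -0.0007, 0.008, 0, 0.02, -0.0012, -0.0007, 0.012, 0, 0.02, -0.0012, -0.0007, 0.012, 0]

```text
time_s: 9.27
ee_pos: [0.5127, -0.1821, 0.124]
tcp_rot: [-3.141, -0.032, 0.0]
contact_force: [1.6, 1.2, -2.2]
width: 0.0309
grip_force: 60.2
```

tcp_steps:
  motion: [0.02, 0, 0, 0.003, 0, 0.02, 0, 0, 0.006, 0, 0.02, 0, 0, 0.006, 0, 0.02, 0, 0, 0.006, 0]

```text
time_s: 9.6
ee_pos: [0.5128, -0.1821, 0.1182]
tcp_rot: [-3.141, -0.033, 0.0]
contact_force: [3.0, 0.9, -5.8]
width: 0.0311
grip_force: 59.8
```

tcp_steps:
  motion: [0.02, 0, 0, 0.001, 0, 0.02, 0, 0, 0.001, 0, 0.02, 0, 0, 0.001, 0]

```text
time_s: 9.85
ee_pos: [0.5128, -0.1821, 0.1175]
tcp_rot: [3.141, 0.033, 0.0]
contact_force: [2.6, 0.4, -1.8]
width: 0.0309
grip_force: 60.5
```

tcp_steps:
  motion: [0.02, 0, 0, 0.001, 0, 0.02, 0, 0, 0.002, 0, 0.02, 0, 0, 0.002, 0, 0.02, 0, 0, 0.002, 0]

```text
time_s: 10.18
ee_pos: [0.5127, -0.1821, 0.1154]
tcp_rot: [-3.141, -0.033, 0.0]
contact_force: [1.1, 1.6, 0.9]
width: 0.0311
grip_force: 60.8
```

```bash
python3 -c "
from h import *
print(ctrl.state()['ft_torque'])"
```

```text
[ 0.18437045 -0.12086927  0.03901011]
```

tcp_steps:
  motion: [0.02, 0, 0, 0.001, 0, 0.02, 0, 0, 0.001, 0, 0.02, 0, 0, 0.001, 0]

```text
time_s: 10.43
ee_pos: [0.5127, -0.1822, 0.1146]
tcp_rot: [3.141, 0.033, 0.0]
contact_force: [-0.2, 1.9, 5.6]
width: 0.0311
grip_force: 61.6
```

tcp_steps:
  motion: [0.02, 0, 0, 0.001, 0, 0.02, 0, 0, 0.001, 0, 0.02, 0, 0, 0.001, 0]

```text
time_s: 10.68
ee_pos: [0.5132, -0.1822, 0.1145]
tcp_rot: [3.141, 0.033, 0.002]
contact_force: [-1.8, 4.9, 20.6]
width: 0.0308
grip_force: 63.7
```

It bottomed at z = 0.1145 (0.1147 predicted) with the force rising. Releasing with a limited opening, then lifting and checking.

tcp_steps:
  motion: [0.05, 0, 0, -0.001, 0, 0.05, 0, 0, -0.001, 0, 0.05, 0, 0, -0.001, 0, 0.05, 0, 0, -0.001, 0, 0.05, 0, 0, -0.001, 0]

```text
time_s: 11.1
ee_pos: [0.5126, -0.1821, 0.1143]
tcp_rot: [-3.141, -0.033, 0.001]
contact_force: [0.1, -1.1, 0.2]
width: 0.0501
grip_force: 0.0
```

tcp_steps:
  motion: [0.05, 0, 0, -0.02, 0, 0.05, 0, 0, -0.06, 0, 0.05, 0, 0, -0.1, 0, 0.05, 0, 0, -0.12, 0, 0.05, -0.03, 0, -0.16, 0, 0.05, -0.05, 0, -0.16, 0, 0.05, -0.05, 0, -0.16, 0, 0.05, -0.05, 0, -0.16, 0]

```text
time_s: 11.77
ee_pos: [0.4622, -0.1833, 0.2751]
tcp_rot: [3.141, 0.031, 0.002]
contact_force: [0.7, -0.9, -0.4]
width: 0.0499
grip_force: 0.0
```

Run:
```python
from hand import *
g=d['img'].astype(int).mean(2)
S=4;G=cv2.resize(d['img'].astype(np.uint8),None,fx=S,fy=S).astype(int)
# where home features should project
o=np.array([.5109,-.1817]);c,s_=np.cos(.021),np.sin(.021)
def W(x,y,z):return [o[0]+c*x-s_*y,o[1]+s_*x+c*y,.108+z]
for n,pt in(('housing+36 top',W(.036,0,.016)),('tail',W(.118,0,.01)),('hs left',W(.0,.017,.016)),('hs right',W(0,-.017,.016))):print(n,proj(d,pt)[0])
cv2.imwrite('pics/h7.png',d['img'][:,:,::-1])
im=d['img'].astype(int);u=int(proj(d,W(.06,0,.01))[0][0])
print([int(x) for x in g[:260:4,u]])
v=int(proj(d,W(.02,0,.016))[0][1]);print(v,[int(x) for x in g[v,u-50:u+50:2]])
```

```text
[ 0.4622 -0.1833  0.2751] 1.1433912911592508 0.04990249116028166 0.0
housing+36 top [253.1745  79.8586]
tail [252.9514 -31.1182]
hs left [233.4243 124.2211]
hs right [273.1051 124.1519]
[208, 219, 190, 220, 236, 232, 215, 225, 237, 232, 211, 225, 236, 231, 217, 223, 234, 233, 219, 221, 59, 61, 133, 156, 80, 61, 209, 230, 229, 229, 230, 229, 229, 228, 229, 228, 228, 228, 95, 57, 108, 247, 246, 245, 246, 243, 239, 235, 87, 47, 49, 37, 64, 83, 86, 99, 201, 206, 205, 154, 149, 148, 151, 154, 161]
99 [60, 60, 61, 63, 62, 64, 62, 62, 62, 63, 62, 62, 63, 61, 97, 120, 67, 60, 62, 60, 61, 61, 63, 62, 61, 61, 61, 62, 61, 60, 60, 60, 60, 61, 58, 80, 76, 63, 63, 63, 63, 64, 63, 61, 62, 62, 63, 63, 63, 62]
```

The caliper sits where predicted: the housing end is at row 80 (79.9 predicted), it is centred laterally and flush. Now the gauge.

tcp_steps:
  motion: [0.045, 0.127, -0.4397, 0.07, -1.0535, 0.045, 0.127, -0.4397, 0.07, -1.0535, 0.045, 0.127, -0.4397, 0.07, -1.0535, 0.045, 0.127, -0.4397, 0.07, -1.0535, 0.045, 0.127, -0.4397, 0.07, -1.0535, 0.045, 0.127, -0.4397, 0.07, -1.0535, 0.045, 0.127, -0.4397, 0.07, -1.0535, 0.045, 0.127, -0.4397, 0.07, -1.0535, 0.045, 0.127, -0.4397, 0.07, -1.0535, 0.045, 0.127, -0.4397, 0.07, -1.0535, 0.045, 0.127, -0.4397, 0.11, -1.0535, 0.045, 0.127, -0.4397, 0.15, -1.0535, 0.045, 0.127, -0.4397, 0.18, -1.0535, 0.045, 0.127, -0.4397, 0.18, -1.0535, 0.045, 0.127, -0.4397, 0.18, -1.0535, 0.045, 0.127, -0.4397, 0.18, -1.0535, 0.045, 0.127, -0.4397, 0.18, -1.0535]

```text
time_s: 13.23
ee_pos: [0.582, 0.259, 0.0968]
tcp_rot: [2.699, 1.606, 0.005]
contact_force: [0.2, 0.0, 1.2]
width: 0.0449
grip_force: 0.0
```

Run:
```python
from hand import *
print('to go',R.T@(np.array([.5804,.2589,.008])-p))
S=4;im=cv2.resize(d['img'],None,fx=S,fy=S,interpolation=cv2.INTER_LINEAR).astype(int)
m=((im[:,:,0]-im[:,:,2])<35).astype(np.uint8);m[235*S:]=0
cs=sorted(cv2.findContours(m,cv2.RETR_EXTERNAL,cv2.CHAIN_APPROX_NONE)[0],key=cv2.contourArea)[-4:]
for c in cs:
    x,y,w,h=cv2.boundingRect(c);print('box',[k/4 for k in(x,y,w,h)],cv2.contourArea(c)/16)
    a=cv2.approxPolyDP(((c[:,0]+.5)/S-.5).astype(np.float32)[:,None],1.2,True)[:,0]
    P=cast(d,a,.016)-p
    if len(a)<30:print(np.c_[a,(P@R)[:,:2]*1000])
cv2.imwrite('pics/h8.png',cv2.resize(d['img'][:,:,::-1],(800,600),interpolation=cv2.INTER_CUBIC))
```

```text
[0.582  0.259  0.0968] 61.51595815867703 0.04486203411056165 0.0
to go [-0.001  -0.0015  0.0888]
box [249.75, 0.0, 40.75, 5.25] 134.5
[[249.375   -0.125  126.8222  -2.3499]
 [255.125    2.625  125.3559   1.0788]
 [269.875    4.625  124.2859   9.905 ]
 [289.875    0.125  126.6901  21.8055]]
box [54.25, 0.0, 23.25, 19.75] 364.96875
[[  54.375    -0.375   126.9502 -118.4244]
 [  53.875     7.625   122.6754 -119.4212]
 [  58.125    14.875   118.7577 -117.5076]
 [  68.875    19.125   116.4412 -111.3955]
 [  73.375    16.375   117.9414 -108.4596]
 [  76.875    -0.375   126.9507 -105.0471]]
box [185.25, 93.0, 95.25, 142.0] 6721.34375
[[187.125   93.125   73.604  -42.3748]
 [184.875   97.125   71.148  -43.9524]
 [188.875  177.125   18.5566 -44.208 ]
 [198.875  179.625   16.791  -37.4478]
 [236.375  180.875   15.8775 -11.7473]
 [237.125  226.875  -17.9083 -11.7134]
 [227.875  234.375  -23.6644 -18.445 ]
 [279.875  234.375  -23.7282  18.949 ]
 [271.625  227.6
[... 695 characters left out ...]
   95.375   72.1934   8.9539]
 [260.375   93.875   73.1172   4.4632]]
box [395.25, 0.0, 116.75, 123.0] 11597.40625
[[511.375   -0.375  126.962  154.1024]
 [493.625   -0.375  126.9616 143.4851]
 [469.125    5.125  124.0189 129.3508]
 [422.875   26.125  112.5678 103.1719]
 [412.875   35.875  107.13    97.7832]
 [408.375   37.625  106.146   95.1456]
 [398.625   54.125   96.7363  90.2636]
 [394.875   69.625   87.6792  88.9697]
 [395.125   82.375   80.065   90.0019]
 [401.375   98.875   69.9823  95.1847]
 [411.375  109.125   63.5828 102.4449]
 [426.625  116.875   58.6702 113.0384]
 [465.375  122.125   55.2923 138.9479]
 [493.125  118.375   57.6806 156.7046]
 [511.375  119.625   56.8721 168.8269]]
```

In the hand frame the gauge's neck edges are at y -11.7/+12.9 mm, the bar at x 16 and the far end at 73.5. That puts its origin at about (-1.7,+0.6) mm, square to the tool. Descending and gripping.

tcp_steps:
  motion: [0.045, -0.0017, 0.0006, 0.03, 0, 0.045, -0.0017, 0.0006, 0.06, 0, 0.045, -0.0017, 0.0006, 0.08, 0, 0.045, -0.0017, 0.0006, 0.088, 0, 0.045, -0.0017, 0.0006, 0.088, 0, 0.045, -0.0017, 0.0006, 0.088, 0, 0.01, -0.0017, 0.0006, 0.088, 0, 0.01, -0.0017, 0.0006, 0.088, 0, 0.01, -0.0017, 0.0006, 0.088, 0, 0.01, -0.0017, 0.0006, 0.088, 0, 0.01, -0.0017, 0.0006, 0.088, 0, 0.01, -0.0017, 0.0006, 0.088, 0, 0.01, -0.0017, 0.0006, 0.088, 0]

```text
time_s: 14.37
ee_pos: [0.5814, 0.2576, 0.0086]
tcp_rot: [2.698, 1.607, 0.005]
contact_force: [-2.0, -1.1, 12.6]
width: 0.0203
grip_force: 58.4
```

```bash
python3 -c "
from h import *
s=ctrl.state();R=R_(s['tcp_rot']);print(s['ee_pos'],np.degrees(np.arctan2(R[1,0],R[0,0])),s['ft_torque'])"
```

```text
[0.58144392 0.25760668 0.00858544] 61.555490598401455 [-0.2584041   0.24510733 -0.00504445]
```

tcp_steps:
  motion: [0.01, 0, 0, -0.02, 0, 0.01, 0, 0, -0.06, 0, 0.01, 0, 0, -0.1, 0, 0.01, 0, 0, -0.14, 0, 0.01, 0, 0, -0.18, 0, 0.01, 0, 0, -0.22, 0, 0.01, 0, 0, -0.22, 0, 0.01, 0, 0, -0.22, 0]

```text
time_s: 15.03
ee_pos: [0.5814, 0.2577, 0.2298]
tcp_rot: [2.698, 1.607, 0.009]
contact_force: [0.6, 0.9, -3.9]
width: 0.0203
grip_force: 58.9
```

Run:
```python
from hand import *
print('to go',R.T@(np.array([.5481,-.0712,p[2]])-p))
S=4;im=cv2.resize(d['img'],None,fx=S,fy=S,interpolation=cv2.INTER_LINEAR).astype(int)
m=((im[:,:,0]-im[:,:,2])<35).astype(np.uint8);m[235*S:]=0
for c in cv2.findContours(m,cv2.RETR_EXTERNAL,cv2.CHAIN_APPROX_NONE)[0]:
    x,y,w,h=[k/4 for k in cv2.boundingRect(c)]
    if cv2.contourArea(c)/16<3000 or x>280 or x+w<230:continue
    print('box',x,y,w,h)
    a=cv2.approxPolyDP(((c[:,0]+.5)/S-.5).astype(np.float32)[:,None],1.2,True)[:,0]
    P=cast(d,a,p[2]-.0086+.016)-p
    print(np.c_[a,(P@R)[:,:2]*1000])
```

```text
[0.5814 0.2577 0.2298] 61.55573084925684 0.020346221007864082 58.85894162580371
to go [-0.305   0.1274 -0.0008]
box 142.0 87.25 140.25 147.75
[[142.875   88.375   74.8311 -43.2261]
 [141.625   91.875   73.5198 -43.835 ]
 [151.375  218.875   20.5831 -44.4334]
 [159.875  221.125   19.5325 -40.8151]
 [226.125  221.625   19.2345 -11.9094]
 [227.875  223.625   18.3011 -11.1648]
 [227.875  234.375   13.2374 -11.2743]
 [280.125  234.375   13.1804  11.8304]
 [281.125  199.375   29.341   11.9245]
 [277.375  191.125   33.0149  10.2463]
 [264.875  190.375   33.3558   4.9145]
 [263.125  188.875   34.0181   4.1644]
 [263.625  159.875   46.4775   4.2854]
 [262.375  157.875   47.3157   3.761 ]
 [246.875  158.125   47.22    -2.6651]
 [246.125  187.875   34.4707  -3.063 ]
 [244.375  189.875   33.5921  -3.8138]
 [181.875  188.625   34.1901 -30.3562]
 [178.125  121.125   62.2613 -30.2098]
 [180.125  117.375   63.7321 -29.3178]
 [242.875  118.375   63.3191  -4.1709]
 [244.875  120.375   62.5327  -3.3741]
 [244.875  132.125   57.8661  -3.4107]
 [264.375  132.875   57.557    4.5086]
 [266.625  130.375   58.5578   5.4131]
 [267.125  120.125   62.6232   5.5744]
 [272.875  117.625   63.6029   7.8729]
 [274.875  114.375   64.8726   8.655 ]
 [274.375   90.875   73.8684   8.3101]
 [269.375   88.875   74.6198   6.3352]
 [152.375   86.875   75.3893 -39.4634]]
```

The gauge origin lies within 1 mm of the TCP. Carrying it over.

tcp_steps:
  motion: [0.01, -0.305, 0.1274, 0, 1.053, 0.01, -0.305, 0.1274, 0, 1.053, 0.01, -0.305, 0.1274, 0, 1.053, 0.01, -0.305, 0.1274, 0, 1.053, 0.01, -0.305, 0.1274, 0, 1.053, 0.01, -0.305, 0.1274, 0, 1.053, 0.01, -0.305, 0.1274, 0, 1.053, 0.01, -0.305, 0.1274, 0, 1.053, 0.01, -0.305, 0.1274, 0, 1.053, 0.01, -0.305, 0.1274, 0, 1.053, 0.01, -0.305, 0.1274, 0, 1.053, 0.01, -0.305, 0.1274, 0, 1.053]

```text
time_s: 16.08
ee_pos: [0.5465, -0.0706, 0.2256]
tcp_rot: [-3.141, -0.038, 0.003]
contact_force: [0.2, 0.6, -2.5]
width: 0.0198
grip_force: 59.0
```

Run:
```python
from hand import *
print('to go',R.T@(np.array([.5481,-.0712,.1166])-p))
```

```text
[ 0.5465 -0.0706  0.2256] 1.3976455964574432 0.019800436363470092 59.04338724911213
to go [0.0017 0.0007 0.109 ]
```

tcp_steps:
  motion: [0.01, 0.001, 0.0003, 0.03, 0.003, 0.01, 0.001, 0.0003, 0.06, 0.003, 0.01, 0.001, 0.0003, 0.08, 0.003, 0.01, 0.001, 0.0003, 0.086, 0.003, 0.01, 0.001, 0.0003, 0.086, 0.003, 0.01, 0.001, 0.0003, 0.086, 0.003, 0.01, 0.001, 0.0003, 0.086, 0.003]

```text
time_s: 16.72
ee_pos: [0.5489, -0.0717, 0.1418]
tcp_rot: [3.141, 0.03, 0.003]
contact_force: [0.0, -0.2, -1.5]
width: 0.02
grip_force: 59.1
```

Run:
```python
from hand import *
print('to go',R.T@(np.array([.5481,-.0712,.1166])-p))
big=cv2.resize(d['img'][:,:,::-1][50:260,100:380],None,fx=2.85,fy=2.85,interpolation=cv2.INTER_CUBIC);cv2.imwrite('pics/h9.png',big);print(big.shape)
```

```text
[ 0.5489 -0.0717  0.1418] 1.1022645747150102 0.020044412071422903 59.14980238303542
to go [-0.0008 -0.0005  0.0252]
(598, 798, 3)
```

View pics/h9.png

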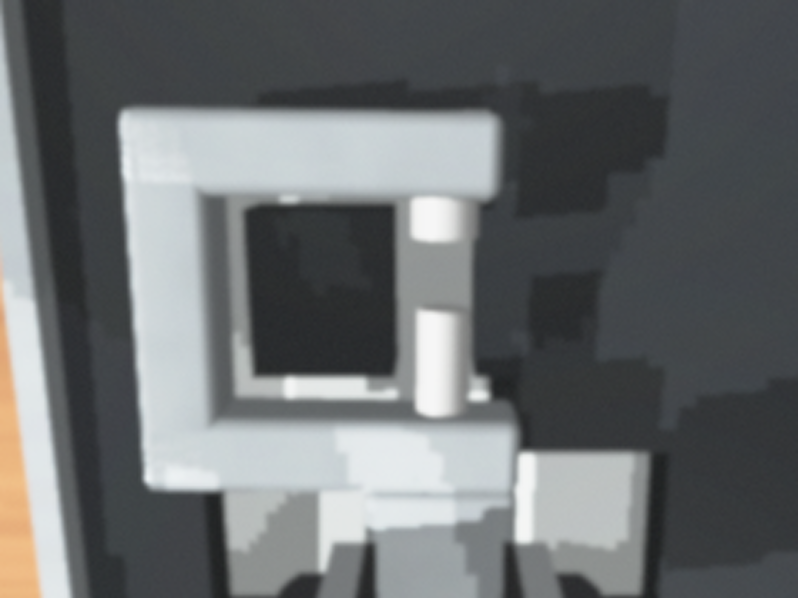

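View of the gauge over its slot: the foam island spans (245-395, 205-375) with the frame roughly centred over it. I'll compare this with the predicted island corner.

Run:
```python
from hand import *
o=np.array([.5481,-.0712]);c,s_=np.cos(.021),np.sin(.021)
def W(x,y,z):return [o[0]+c*x-s_*y,o[1]+s_*x+c*y,.108+z]
for q in((.032,.032,.016),(.061,.032,.016),(.0315,.02,.016),(.018,-.042,.016),(.018,.042,0),(.0,-.042,.016)):
    u=proj(d,W(*q))[0];print(q,(u-[100,50])*2.85)
g=d['img'].astype(int).mean(2)
print([int(x) for x in g[165,170:250]]);print([int(x) for x in g[165:200,215]])
```

```text
[ 0.5489 -0.0718  0.1419] 1.0876606010692573 0.019920785682468276 59.146734829992056
(0.032, 0.032, 0.016) [253.0896 374.3002]
(0.061, 0.032, 0.016) [243.3962 204.9277]
(0.0315, 0.02, 0.016) [321.8562 376.8839]
(0.018, -0.042, 0.016) [671.3465 449.2531]
(0.018, 0.042, 0) [220.5737 424.8873]
(0.0, -0.042, 0.016) [665.0918 542.3041]
[187, 167, 143, 124, 108, 98, 92, 91, 91, 91, 101, 120, 137, 147, 147, 142, 127, 97, 64, 46, 43, 43, 42, 43, 44, 43, 40, 43, 43, 43, 43, 43, 43, 44, 43, 44, 44, 41, 43, 43, 44, 44, 44, 44, 43, 45, 43, 44, 42, 42, 43, 43, 43, 44, 42, 42, 43, 44, 43, 43, 43, 45, 43, 44, 44, 43, 43, 49, 78, 117, 138, 144, 145, 146, 149, 169, 212, 235, 242, 245]
[45, 44, 44, 43, 45, 44, 42, 43, 45, 44, 43, 44, 43, 42, 44, 55, 101, 168, 217, 228, 229, 230, 229, 224, 200, 146, 109, 102, 101, 102, 103, 115, 133, 157, 176]
```

The predicted corners (253,374) and (243,205) match the picture. Lowering and pressing.

tcp_steps:
  motion: [0.01, -0.0008, -0.0005, 0, -0.002, 0.01, -0.0008, -0.0005, 0.005, -0.002, 0.01, -0.0008, -0.0005, 0.01, -0.002, 0.01, -0.0008, -0.0005, 0.015, -0.002, 0.01, -0.0008, -0.0005, 0.015, -0.002]

```text
time_s: 17.23
ee_pos: [0.5469, -0.0712, 0.1244]
tcp_rot: [-3.141, -0.032, 0.001]
contact_force: [0.6, 1.2, -5.2]
width: 0.0197
grip_force: 58.8
```

tcp_steps:
  motion: [0.01, 0, 0, 0.003, 0, 0.01, 0, 0, 0.006, 0, 0.01, 0, 0, 0.006, 0, 0.01, 0, 0, 0.006, 0]

```text
time_s: 17.57
ee_pos: [0.5472, -0.0713, 0.1192]
tcp_rot: [-3.141, -0.032, 0.0]
contact_force: [3.2, 1.0, -6.4]
width: 0.0198
grip_force: 58.8
```

tcp_steps:
  motion: [0.01, 0, 0, 0.002, 0, 0.01, 0, 0, 0.002, 0, 0.01, 0, 0, 0.002, 0]

```text
time_s: 17.82
ee_pos: [0.5472, -0.0713, 0.1174]
tcp_rot: [-3.141, -0.032, -0.0]
contact_force: [2.2, 2.1, -3.4]
width: 0.0199
grip_force: 59.5
```

tcp_steps:
  motion: [0.01, 0, 0, 0.001, 0, 0.01, 0, 0, 0.001, 0, 0.01, 0, 0, 0.001, 0]

```text
time_s: 18.07
ee_pos: [0.5472, -0.0713, 0.1167]
tcp_rot: [3.141, 0.032, 0.0]
contact_force: [0.6, 2.5, 4.6]
width: 0.0197
grip_force: 62.0
```

tcp_steps:
  motion: [0.01, 0, 0, 0.001, 0, 0.01, 0, 0, 0.001, 0, 0.01, 0, 0, 0.001, 0]

```text
time_s: 18.32
ee_pos: [0.5478, -0.0713, 0.1165]
tcp_rot: [3.141, 0.032, 0.003]
contact_force: [-1.6, 4.1, 17.7]
width: 0.0201
grip_force: 65.7
```

tcp_steps:
  motion: [0.01, 0, 0, 0.001, 0, 0.01, 0, 0, 0.001, 0, 0.01, 0, 0, 0.001, 0]

```text
time_s: 18.57
ee_pos: [0.5486, -0.0714, 0.1164]
tcp_rot: [3.141, 0.032, 0.006]
contact_force: [-2.3, 5.3, 30.6]
width: 0.0199
grip_force: 68.7
```

tcp_steps:
  motion: [0.04, 0, 0, -0.003, 0, 0.04, 0, 0, -0.003, 0, 0.04, 0, 0, -0.003, 0, 0.04, 0, 0, -0.003, 0, 0.04, 0, 0, -0.003, 0]

```text
time_s: 18.98
ee_pos: [0.5469, -0.0714, 0.1172]
tcp_rot: [-3.141, -0.032, 0.001]
contact_force: [-0.1, -0.1, 0.2]
width: 0.0399
grip_force: 0.0
```

tcp_steps:
  motion: [0.04, 0, 0, -0.02, 0, 0.04, 0, 0, -0.06, 0, 0.04, 0, 0, -0.1, 0, 0.04, -0.03, 0.03, -0.14, 0, 0.04, -0.06, 0.055, -0.17, 0, 0.04, -0.06, 0.055, -0.21, 0, 0.04, -0.06, 0.055, -0.25, 0, 0.04, -0.06, 0.055, -0.28, 0, 0.04, -0.06, 0.055, -0.28, 0, 0.04, -0.06, 0.055, -0.28, 0]

```text
time_s: 19.82
ee_pos: [0.4891, -0.1281, 0.3999]
tcp_rot: [3.14, 0.031, 0.007]
contact_force: [-0.1, 0.3, -0.3]
width: 0.0399
grip_force: 0.0
```

Run:
```python
from hand import *
import pickle
pickle.dump(d,open('w9.pkl','wb'))
def chk(o,feat):
    o=np.array(o);c,s_=np.cos(.021),np.sin(.021)
    for x,y,z in feat:
        u=proj(d,[o[0]+c*x-s_*y,o[1]+s_*x+c*y,.108+z])[0];print((x,y,z),u)
im=d['img'].astype(int);g=im.mean(2)
print('gauge');chk((.5481,-.0712),[(-.046,0,.02),(.018,0,.016),(.03,.04,.016),(.075,.04,.016),(.05,.034,.016),(.05,.046,.016)])
print('cal');chk((.5109,-.1817),[(.036,.012,.016),(.02,.017,.016),(.02,-.017,.016),(.118,0,.01),(-.062,0,.01)])
S=4;w=cv2.resize(d['img'].min(2),None,fx=S,fy=S)>195
u0=proj(d,[.5481-.046,-.0712-.001,.128])[0]
cs=cv2.findContours(w.astype(np.uint8),cv2.RETR_EXTERNAL,cv2.CHAIN_APPROX_NONE)[0]
for c in cs:
    if cv2.contourArea(c)>1500*4:
        (a,b),r=cv2.minEnclosingCircle(c);P=cast(d,[a/S,b/S],.128)[0];print('white',a/S,b/S,r/S,cv2.contourArea(c)/16,P)
```

```text
[ 0.4891 -0.1281  0.3999] 1.1380470504484201 0.03994786316537421 0.0
gauge
(-0.046, 0, 0.02) [208.0847 145.9981]
(0.018, 0, 0.016) [206.4148  91.3781]
(0.03, 0.04, 0.016) [171.909   80.7466]
(0.075, 0.04, 0.016) [169.2182  39.0274]
(0.05, 0.034, 0.016) [175.9207  62.5202]
(0.05, 0.046, 0.016) [165.547   62.5371]
cal
(0.036, 0.012, 0.016) [288.4772 109.9567]
(0.02, 0.017, 0.016) [284.014  123.5443]
(0.02, -0.017, 0.016) [312.0069 123.4896]
(0.118, 0, 0.01) [300.2445  36.3892]
(-0.062, 0, 0.01) [295.2804 187.6174]
white 109.5 233.625 27.31903076171875 1379.71875 [0.3844 0.0596 0.128 ]
white 250.37759399414062 211.0 102.39714813232422 1431.25 [ 0.4192 -0.1253  0.128 ]
white 307.3432922363281 173.25567626953125 25.74236297607422 921.84375 [ 0.4704 -0.1958  0.128 ]
white 295.375 141.75 16.81008529663086 407.78125 [ 0.5093 -0.1787  0.128 ]
white 189.4751739501953 107.67549896240234 70.83561706542969 3372.84375 [ 0.5471 -0.0509  0.128 ]
white 300.5759582519531 71.16458129882812 36.46540069580078 635.25 [ 0.5905 -0.1805  0.128 ]
white 255.75267028808594 89.87423706054688 141.1788787841797 3115.8125 [ 0.5688 -0.1291  0.128 ]
white 444.09912109375 90.02469635009766 96.02095794677734 2684.25 [ 0.5729 -0.35    0.128 ]
```

Run:
```python
from h import *
import pickle
d=pickle.load(open('w9.pkl','rb'));S=4
g=cv2.cvtColor(d['img'],cv2.COLOR_RGB2GRAY);c=cv2.resize(g[110:185,170:250],None,fx=S,fy=S,interpolation=cv2.INTER_CUBIC)
h=cv2.HoughCircles(cv2.GaussianBlur(c,(5,5),0),cv2.HOUGH_GRADIENT,1.5,200,param1=100,param2=20,minRadius=75,maxRadius=105)
for a,b,r in h[0]:
    u=[170+a/S,110+b/S];print(u,r/S,cast(d,u,.128))
print('tail col',g[25:50,300].tolist());print('housing row',g[123,270:325].tolist());print('frame row62',g[62,155:215].tolist());print('frame col172',g[30:60,172].tolist())
print('housing col 289',g[100:120,289].tolist())
```

```text
[np.float32(206.9375), np.float32(145.8125)] 21.7125 [[ 0.50231044 -0.07076685  0.128     ]]
tail col [71, 72, 70, 71, 71, 72, 69, 72, 109, 175, 226, 239, 240, 241, 241, 239, 232, 227, 235, 238, 233, 231, 237, 237, 230]
housing row [87, 89, 90, 96, 107, 114, 117, 117, 116, 116, 117, 125, 134, 118, 85, 66, 64, 64, 67, 73, 75, 77, 77, 78, 78, 77, 76, 75, 75, 75, 74, 73, 70, 66, 62, 61, 60, 61, 62, 60, 62, 67, 80, 89, 91, 91, 90, 93, 92, 92, 92, 91, 91, 92, 98]
frame row62 [65, 67, 65, 67, 66, 67, 65, 65, 58, 61, 109, 171, 210, 220, 221, 221, 220, 219, 216, 206, 175, 131, 96, 75, 69, 68, 68, 68, 69, 69, 68, 69, 69, 68, 69, 69, 68, 69, 70, 68, 69, 68, 68, 64, 61, 86, 127, 148, 151, 148, 148, 150, 156, 166, 168, 150, 117, 86, 71, 70]
frame col172 [67, 69, 68, 69, 69, 68, 63, 58, 86, 143, 197, 222, 231, 234, 235, 236, 236, 235, 231, 225, 221, 219, 218, 219, 219, 219, 219, 219, 218, 218]
housing col 289 [71, 71, 69, 69, 71, 69, 72, 72, 67, 60, 61, 63, 65, 65, 67, 67, 69, 68, 69, 66]
```

Both tools are home: the dial is within 1.5 mm of its predicted place and the frame and tail edges are within a pixel. Now I'll put the closed fingers in front of the drawer front.

tcp_steps:
  motion: [0, -0.04, -0.002, 0.02, 0, 0, -0.08, -0.002, 0.04, 0, 0, -0.104, -0.002, 0.07, 0, 0, -0.104, -0.002, 0.11, 0, 0, -0.104, -0.002, 0.15, 0, 0, -0.104, -0.002, 0.19, 0, 0, -0.104, -0.002, 0.23, 0, 0, -0.104, -0.002, 0.26, 0, 0, -0.104, -0.002, 0.26, 0, 0, -0.104, -0.002, 0.26, 0, 0, -0.104, -0.002, 0.26, 0]

```text
time_s: 20.78
ee_pos: [0.3845, -0.1277, 0.1383]
tcp_rot: [-3.141, -0.032, 0.0]
contact_force: [-0.0, -1.0, 1.1]
width: 0.0004
grip_force: 0.0
```

tcp_steps:
  motion: [0, 0.01, 0, 0, 0, 0, 0.02, 0, 0, 0, 0, 0.03, 0, 0, 0, 0, 0.04, 0, 0, 0, 0, 0.05, 0, 0, 0, 0, 0.05, 0, 0, 0]

```text
time_s: 21.28
ee_pos: [0.437, -0.127, 0.1379]
tcp_rot: [3.141, 0.033, 0.004]
contact_force: [-1.3, -0.3, 1.2]
width: -0.0
grip_force: 0.0
```

tcp_steps:
  motion: [0, 0.02, 0, 0, 0, 0, 0.04, 0, 0, 0, 0, 0.06, 0, 0, 0, 0, 0.08, 0, 0, 0, 0, 0.1, 0, 0, 0, 0, 0.1, 0, 0, 0]

```text
time_s: 21.78
ee_pos: [0.5375, -0.1247, 0.1375]
tcp_rot: [3.141, 0.033, 0.004]
contact_force: [-1.5, -0.1, 0.4]
width: 0.0001
grip_force: 0.0
```

Run:
```python
from hand import *
im=d['img'].astype(int);D=im[:,:,0]-im[:,:,2]
for u in(170,210,300,340):print(u,[int(x) for x in D[190:260:3,u]])
```

```text
[ 0.5375 -0.1247  0.1375] 1.2026775385652504 7.580657047326036e-05 0.0
170 [-5, -5, -5, -7, -10, -10, -10, -9, -11, -10, -10, -7, 43, 99, 103, 101, 102, 104, 106, 108, 108, 105, 106, 106]
210 [-4, -3, -5, -7, -9, -10, -10, -10, -10, -10, -10, -8, 49, 104, 104, 105, 105, 106, 108, 108, 108, 107, 104, 105]
300 [-4, -4, -5, -6, -8, -9, -9, -9, -11, -10, -10, -2, 68, 99, 100, 97, 97, 102, 106, 106, 108, 107, 107, 107]
340 [-4, -4, -4, -7, -10, -10, -9, -6, -7, -6, -7, -2, 63, 100, 102, 100, 99, 103, 105, 106, 108, 108, 107, 107]
```

The drawer follows the fingers. Continuing to the stop.

tcp_steps:
  motion: [0, 0.02, -0, 0, 0, 0, 0.04, 0, 0, 0, 0, 0.055, 0, 0, 0, 0, 0.06, 0, 0, 0, 0, 0.06, 0, 0, 0]

```text
time_s: 22.25
ee_pos: [0.5944, -0.1235, 0.1373]
tcp_rot: [3.141, 0.032, 0.0]
contact_force: [-0.2, 0.5, 1.0]
width: -0.0
grip_force: 0.0
```

tcp_steps:
  motion: [0, 0.01, 0, 0, 0, 0, 0.01, 0, 0, 0, 0, 0.01, 0, 0, 0]

```text
time_s: 22.5
ee_pos: [0.6034, -0.1233, 0.1375]
tcp_rot: [-3.141, -0.032, 0.0]
contact_force: [-0.3, 0.2, -0.2]
width: -0.0003
grip_force: 0.0
```

tcp_steps:
  motion: [0, 0.006, 0, 0, 0, 0, 0.006, 0, 0, 0, 0, 0.006, 0, 0, 0]

```text
time_s: 22.75
ee_pos: [0.6103, -0.1232, 0.1376]
tcp_rot: [3.141, 0.032, 0.001]
contact_force: [0.4, 0.2, -0.2]
width: 0.0
grip_force: 0.0
```

tcp_steps:
  motion: [0, 0.005, 0, 0, 0, 0, 0.005, 0, 0, 0, 0, 0.005, 0, 0, 0]

```text
time_s: 23.0
ee_pos: [0.6157, -0.123, 0.1375]
tcp_rot: [3.141, 0.032, 0.001]
contact_force: [0.6, -0.1, 0.1]
width: -0.0005
grip_force: 0.0
```

tcp_steps:
  motion: [0, 0.004, 0, 0, 0, 0, 0.004, 0, 0, 0, 0, 0.004, 0, 0, 0]

```text
time_s: 23.25
ee_pos: [0.6196, -0.1229, 0.1375]
tcp_rot: [3.141, 0.032, 0.001]
contact_force: [-0.3, -0.6, -0.5]
width: 0.0005
grip_force: 0.0
```

Create front.py:
```python
from hand import *
im=d['img'].astype(int);D=im[:,:,0]-im[:,:,2]
for u in(170,190,330,345):
    c=D[150:300,u];k=np.flatnonzero((c[1:]>40)&(c[:-1]<=40))
    for j in k[:2]:
        uv=[u,150+j+(40-c[j])/(c[j+1]-c[j])];P=cast(d,uv,.156)[0];print(uv,P,'tool x',(R.T@(P-p))[0])
```

```bash
python3 front.py
```

Run:
```python
from h import *
im=cv2.imread('pics/hand.png').astype(int)
for u in (190,330):print(im[60:240:3,u].mean(1).astype(int).tolist())
```

```text
[ 0.6196 -0.1229  0.1375] 1.1668533447622285 0.000450445977762796 0.0
[170, np.float64(246.6764705882353)] [ 0.6313 -0.0878  0.156 ] tool x 0.012450161375932363
[190, np.float64(246.93548387096774)] [ 0.6314 -0.0961  0.156 ] tool x 0.012326981604132831
[330, np.float64(246.5)] [ 0.6327 -0.1536  0.156 ] tool x 0.012472172516408173
[345, np.float64(246.4)] [ 0.6329 -0.1598  0.156 ] tool x 0.012511619037379487
[148, 147, 148, 149, 150, 150, 151, 152, 150, 152, 153, 154, 152, 153, 153, 151, 151, 150, 149, 149, 148, 149, 149, 149, 150, 151, 150, 150, 150, 149, 148, 148, 147, 147, 147, 148, 148, 147, 148, 149, 148, 148, 148, 150, 149, 148, 148, 148, 147, 147, 146, 146, 139, 102, 125, 149, 150, 150, 150, 151]
[177, 177, 177, 178, 177, 176, 175, 177, 176, 177, 176, 176, 176, 175, 176, 176, 175, 175, 176, 175, 173, 173, 173, 174, 173, 164, 152, 152, 151, 151, 150, 149, 150, 150, 150, 149, 149, 148, 148, 149, 148, 151, 151, 150, 152, 152, 149, 150, 149, 147, 160, 170, 153, 90, 92, 109, 110, 110, 110, 109]
```

tcp_steps:
  motion: [0, 0.004, 0, 0, 0, 0, 0.004, 0, 0, 0, 0, 0.004, 0, 0, 0]

```text
time_s: 23.55
ee_pos: [0.6236, -0.1229, 0.1375]
tcp_rot: [3.141, 0.032, 0.001]
contact_force: [-0.8, 0.9, -0.1]
width: 0.0003
grip_force: 0.0
```

tcp_steps:
  motion: [0, 0.004, 0, 0, 0, 0, 0.004, 0, 0, 0, 0, 0.004, 0, 0, 0]

```text
time_s: 23.8
ee_pos: [0.6277, -0.1228, 0.1375]
tcp_rot: [3.141, 0.032, 0.001]
contact_force: [-0.1, 0.2, -0.2]
width: -0.0001
grip_force: 0.0
```

```bash
python3 front.py
```

```text
[ 0.6277 -0.1228  0.1375] 1.1652875584444795 -0.00011078095173115307 0.0
[170, np.float64(246.8709677419355)] [ 0.6393 -0.0877  0.156 ] tool x 0.012343186107776835
[190, np.float64(246.9655172413793)] [ 0.6394 -0.0959  0.156 ] tool x 0.012293631385336748
[330, np.float64(246.4516129032258)] [ 0.6408 -0.1535  0.156 ] tool x 0.012473706512331583
[345, np.float64(246.46875)] [ 0.6409 -0.1597  0.156 ] tool x 0.012460650602966092
```

tcp_steps:
  motion: [0, 0.004, 0, 0, 0, 0, 0.004, 0, 0, 0, 0, 0.004, 0, 0, 0]

```text
time_s: 24.1
ee_pos: [0.6316, -0.1227, 0.1375]
tcp_rot: [3.141, 0.032, 0.001]
contact_force: [-0.2, -0.2, 0.3]
width: -0.0001
grip_force: 0.0
```

tcp_steps:
  motion: [0, 0.004, 0, 0, 0, 0, 0.004, 0, 0, 0, 0, 0.004, 0, 0, 0]

```text
time_s: 24.35
ee_pos: [0.6356, -0.1226, 0.1375]
tcp_rot: [3.141, 0.032, 0.001]
contact_force: [0.1, -0.9, -0.9]
width: 0.0004
grip_force: 0.0
```

tcp_steps:
  motion: [0, 0.003, 0, 0, 0, 0, 0.003, 0, 0, 0, 0, 0.003, 0, 0, 0]

```text
time_s: 24.6
ee_pos: [0.6372, -0.1224, 0.1372]
tcp_rot: [-3.141, -0.032, 0.004]
contact_force: [-7.5, -0.4, 4.1]
width: -0.0001
grip_force: 4.0
```

```bash
python3 front.py
```

```text
[ 0.6372 -0.1224  0.1372] 1.1653345285172023 -5.749642855610488e-05 4.031122326850891
[170, np.float64(267.57575757575756)] [ 0.6396 -0.087   0.156 ] tool x 0.0030398747721823746
[190, np.float64(267.53125)] [ 0.6397 -0.0953  0.156 ] tool x 0.003054349016124655
[330, np.float64(266.8484848484849)] [ 0.6412 -0.1539  0.156 ] tool x 0.0033281500610785647
[345, np.float64(266.8125)] [ 0.6413 -0.1602  0.156 ] tool x 0.0033402039026035157
```

tcp_steps:
  motion: [0, 0.002, 0, 0, 0, 0, 0.002, 0, 0, 0, 0, 0.002, 0, 0, 0]

```text
time_s: 24.9
ee_pos: [0.6373, -0.1224, 0.1372]
tcp_rot: [-3.141, -0.032, 0.01]
contact_force: [-21.0, -2.0, 13.1]
width: -0.0002
grip_force: 10.6
```

```bash
python3 front.py
```

```text
[ 0.6373 -0.1224  0.1372] 1.160592966285065 -0.00019845221552328355 10.618316186300945
[170, np.float64(268.3636363636364)] [ 0.6394 -0.0869  0.156 ] tool x 0.0026960674244146843
[190, np.float64(268.29411764705884)] [ 0.6396 -0.0953  0.156 ] tool x 0.0027239197024346525
[330, np.float64(267.6875)] [ 0.641  -0.1539  0.156 ] tool x 0.002974689888957292
[345, np.float64(267.65625)] [ 0.6411 -0.1601  0.156 ] tool x 0.002985820512648362
```

The drawer is at its stop. The front is at x = 0.640, which means 0.2195 m of travel, and the push force rose to 21 N. Backing off and moving to look at the door.

tcp_steps:
  motion: [0, -0.03, 0, 0, 0, 0, -0.07, 0, 0, 0, 0, -0.1, 0, -0.03, 0, 0, -0.1, 0, -0.07, 0, 0, -0.1, 0.02, -0.11, 0, 0, -0.12, 0.05, -0.14, 0, 0, -0.14, 0.08, -0.17, 0, 0, -0.16, 0.11, -0.2, 0, 0, -0.19, 0.14, -0.23, 0, 0, -0.19, 0.172, -0.26, 0, 0, -0.19, 0.172, -0.28, 0, 0, -0.19, 0.172, -0.28, 0, 0, -0.19, 0.172, -0.28, 0]

```text
time_s: 26.03
ee_pos: [0.4541, -0.2999, 0.4196]
tcp_rot: [3.139, 0.029, 0.006]
contact_force: [1.3, 0.2, -1.4]
width: -0.0002
grip_force: 0.0
```

Run:
```python
from hand import *
import pickle
pickle.dump(d,open('w10.pkl','wb'))
d1=pickle.load(open('w1.pkl','rb'))
print('fold from w1',cast(d1,[412.8,167.7],.166),'leaf ends',cast(d1,[[384,4],[478,0]],.166))
im=d['img'];hsv=cv2.cvtColor(im,cv2.COLOR_RGB2HSV)
for q in([.474,-.297,.166],[.64,-.33,.166],[.643,-.125,.18]):print(q,proj(d,q)[0])
u,v=[int(k) for k in proj(d,[.474,-.297,.166])[0]]
for dv in(-60,-40,-20,-10,-5,0,5):
    print(v+dv,[tuple(int(t) for t in im[v+dv,uu]) for uu in range(u-30,u+50,4)])
```

```text
[ 0.4541 -0.2999  0.4196] 1.0525059432296753 -0.00017026531629900623 0.0
fold from w1 [[ 0.4743 -0.3098  0.166 ]] leaf ends [[ 0.6406 -0.2589  0.166 ]
 [ 0.6444 -0.3522  0.166 ]]
[0.474, -0.297, 0.166] [251.1886 142.9655]
[0.64, -0.33, 0.166] [285.5985 -17.581 ]
[0.643, -0.125, 0.18] [ 79.6419 -29.9814]
82 [(212, 151, 107), (213, 153, 108), (211, 153, 108), (211, 152, 108), (218, 164, 118), (247, 242, 206), (246, 234, 190), (176, 132, 96), (165, 120, 86), (105, 78, 58), (105, 78, 58), (109, 81, 60), (108, 81, 59), (114, 92, 72), (205, 170, 129), (247, 242, 209), (247, 240, 203), (149, 113, 84), (137, 100, 73), (136, 99, 72)]
102 [(216, 157, 110), (217, 158, 112), (217, 157, 111), (217, 158, 111), (216, 157, 110), (216, 159, 112), (247, 241, 204), (247, 238, 198), (205, 163, 122), (184, 133, 96), (119, 87, 63), (109, 81, 59), (115, 97, 75), (240, 218, 168), (247, 242, 208), (244, 226, 178), (138, 102, 74), (142, 104, 75), (143, 104, 75), (144, 1
[... 1022 characters left out ...]
13, 153, 109)]
142 [(210, 150, 106), (210, 150, 107), (208, 149, 106), (208, 149, 106), (207, 148, 106), (205, 147, 104), (203, 147, 104), (202, 145, 103), (217, 165, 119), (235, 202, 152), (232, 230, 226), (219, 174, 135), (236, 200, 149), (211, 153, 108), (211, 151, 107), (212, 152, 108), (210, 150, 106), (211, 152, 107), (211, 152, 107), (209, 150, 106)]
147 [(202, 146, 103), (202, 147, 103), (202, 146, 103), (201, 145, 103), (200, 145, 102), (201, 146, 104), (200, 145, 102), (200, 145, 102), (200, 145, 103), (197, 143, 101), (197, 143, 102), (197, 141, 100), (196, 142, 100), (195, 141, 100), (195, 141, 101), (193, 139, 99), (194, 140, 99), (193, 139, 98), (194, 139, 99), (195, 141, 100)]
```

Run:
```python
from h import *
import pickle
np.set_printoptions(precision=4,suppress=True)
d=pickle.load(open('w10.pkl','rb'));g=d['img'][:,:,1].astype(int)
Rr,Ll=[],[]
for v in range(5,138,3):
    k=np.flatnonzero(g[v,255:360]>215)
    if len(k):
        e=255+k.max();Rr.append([e+(g[v,e]-200)/max(1,g[v,e]-g[v,e+1]),v])
P=cast(d,Rr,.166)[:,:2];print(np.c_[np.array(Rr)[::5],P[::5]])
k=np.polyfit(P[:,0],P[:,1],1)
for _ in range(3):
    r=P[:,1]-np.polyval(k,P[:,0]);ok=abs(r)<.002;k=np.polyfit(P[ok,0],P[ok,1],1)
print('outer face line y=',k,ok.sum(),len(P));F=cast(d,[262,141],.166)[0,:2];print('hinge end',F)
# frame: direction pivot->fold yf=(-1,-k)/n ; xf = rotate -90
n=np.array([-1,-k[0]]);n/=np.linalg.norm(n);xf=np.array([n[1],-n[0]]);print('yf',n,'xf az',np.degrees(np.arctan2(xf[1],xf[0])))
# fold pt: on line offset 10mm inside from outer face, abreast of hinge end
q=np.array([F[0],np.polyval(k,F[0])]);q=q+n*((F-q)@n)   # on face
fold=q+.010*xf;piv=fold-.18*n;print('fold',fold,'pivot',piv)
p=np.array([.4541,-.2999]);c=.021
for th in np.linspace(0,1.4,8):
    pass
```

```text
[[307.6341   5.       0.6195  -0.3541]
 [303.7179  20.       0.6052  -0.3508]
 [299.7105  35.       0.5905  -0.3473]
 [295.6923  50.       0.5755  -0.3438]
 [291.619   65.       0.5601  -0.3401]
 [287.5556  80.       0.5444  -0.3363]
 [283.5227  95.       0.5284  -0.3325]
 [279.4565 110.       0.5119  -0.3286]
 [275.4348 125.       0.4951  -0.3246]]
outer face line y= [-0.237  -0.2075] 45 45
hinge end [ 0.4765 -0.3096]
yf [-0.9731  0.2306] xf az 76.66925739319123
fold [ 0.4764 -0.3101] pivot [ 0.6515 -0.3516]
```

The first leaf's outer face is a clean line (45 of 45 points) with xf azimuth 76.7°. The fold is at (0.476,-0.310) and the pivot at (0.6515,-0.3516), on the cupboard front line as expected. Moving to the outer side of the leaf.

tcp_steps:
  motion: [0, 0.0217, 0.0724, 0, -1.32, 0, 0.0217, 0.0724, 0, -1.32, 0, 0.0217, 0.0724, 0, -1.32, 0, 0.0217, 0.0724, 0, -1.32, 0, 0.0217, 0.0724, 0.03, -1.32, 0, 0.0217, 0.0724, 0.07, -1.32, 0, 0.0217, 0.0724, 0.11, -1.32, 0, 0.0217, 0.0724, 0.15, -1.32, 0, 0.0217, 0.0724, 0.18, -1.32, 0, 0.0217, 0.0724, 0.21, -1.32, 0, 0.0217, 0.0724, 0.24, -1.32, 0, 0.0217, 0.0724, 0.27, -1.32, 0, 0.0217, 0.0724, 0.28, -1.32, 0, 0.0217, 0.0724, 0.28, -1.32, 0, 0.0217, 0.0724, 0.28, -1.32]

```text
time_s: 27.33
ee_pos: [0.4772, -0.3697, 0.1377]
tcp_rot: [-2.461, -1.951, 0.0]
contact_force: [-0.1, 0.3, -0.4]
width: 0.0002
grip_force: 0.0
```

Create arc.py:
```python
from h import *
import sys
np.set_printoptions(precision=4,suppress=True)
piv=np.array([.6515,-.3516]);s=ctrl.state();R=R_(s['tcp_rot']);p=np.array(s['ee_pos']);a0=np.arctan2(R[1,0],R[0,0])
print(p,np.degrees(a0))
for f in map(float,sys.argv[1:]):
    a=np.radians(f);x=np.array([np.cos(a),np.sin(a)]);y=np.array([-np.sin(a),np.cos(a)])
    t=np.r_[piv-.0135*x+.165*y,.139];e=R.T@(t-p);print(f,t,'%.3f %.3f %.3f %.3f'%(*e,a0-a))
```

```bash
python3 arc.py 76.6 70 64 58 52 46 40
```

```text
[ 0.4772 -0.3697  0.1377] 76.79751637512582
76.6 [ 0.4879 -0.3265  0.139 ] 0.045 0.001 -0.001 0.003
70.0 [ 0.4918 -0.3079  0.139 ] 0.064 0.000 -0.001 0.119
64.0 [ 0.4973 -0.2914  0.139 ] 0.081 0.002 -0.001 0.223
58.0 [ 0.5044 -0.2756  0.139 ] 0.098 0.005 -0.001 0.328
52.0 [ 0.5132 -0.2607  0.139 ] 0.114 0.010 -0.001 0.433
46.0 [ 0.5234 -0.2467  0.139 ] 0.130 0.017 -0.001 0.538
40.0 [ 0.5351 -0.2339  0.139 ] 0.145 0.025 -0.001 0.642
```

tcp_steps:
  motion: [0, 0.02, 0.001, 0, 0, 0, 0.036, 0.001, 0, 0, 0, 0.045, 0.001, -0.001, 0.003, 0, 0.055, 0, -0.001, 0.06, 0, 0.064, 0, -0.001, 0.119, 0, 0.073, 0.001, -0.001, 0.17, 0, 0.081, 0.002, -0.001, 0.223, 0, 0.09, 0.003, -0.001, 0.275, 0, 0.098, 0.005, -0.001, 0.328, 0, 0.106, 0.007, -0.001, 0.38, 0, 0.114, 0.01, -0.001, 0.433, 0, 0.122, 0.013, -0.001, 0.485, 0, 0.13, 0.017, -0.001, 0.538, 0, 0.138, 0.021, -0.001, 0.59, 0, 0.145, 0.025, -0.001, 0.642, 0, 0.145, 0.025, -0.001, 0.642]

```text
time_s: 28.67
ee_pos: [0.5356, -0.2336, 0.1396]
tcp_rot: [2.952, 1.072, 0.002]
contact_force: [-0.3, 1.1, 0.3]
width: 0.0001
grip_force: 0.0
```

```bash
python3 arc.py 40 35 30 25 20 15 10 6 3 1.2 0
```

```text
[ 0.5356 -0.2336  0.1396] 39.92185573379302
40.0 [ 0.5351 -0.2339  0.139 ] -0.001 -0.000 0.001 -0.001
35.0 [ 0.5458 -0.2242  0.139 ] 0.014 -0.001 0.001 0.086
30.0 [ 0.5573 -0.2155  0.139 ] 0.028 -0.000 0.001 0.173
25.0 [ 0.5695 -0.2078  0.139 ] 0.043 0.002 0.001 0.260
20.0 [ 0.5824 -0.2012  0.139 ] 0.057 0.005 0.001 0.348
15.0 [ 0.5958 -0.1957  0.139 ] 0.070 0.010 0.001 0.435
10.0 [ 0.6096 -0.1915  0.139 ] 0.084 0.015 0.001 0.522
6.0 [ 0.6208 -0.1889  0.139 ] 0.094 0.020 0.001 0.592
3.0 [ 0.6294 -0.1875  0.139 ] 0.102 0.025 0.001 0.644
1.2 [ 0.6345 -0.1869  0.139 ] 0.106 0.028 0.001 0.676
0.0 [ 0.638  -0.1866  0.139 ] 0.109 0.030 0.001 0.697
```

tcp_steps:
  motion: [0, 0.007, -0.001, 0, 0.043, 0, 0.014, -0.001, 0, 0.086, 0, 0.021, -0.001, 0, 0.13, 0, 0.028, 0, 0, 0.173, 0, 0.036, 0.001, 0, 0.217, 0, 0.043, 0.002, 0, 0.26, 0, 0.05, 0.003, 0, 0.304, 0, 0.057, 0.005, 0, 0.348, 0, 0.064, 0.007, 0, 0.392, 0, 0.07, 0.01, 0, 0.435, 0, 0.077, 0.012, 0, 0.48, 0, 0.084, 0.015, 0, 0.522, 0, 0.089, 0.018, 0, 0.557, 0, 0.094, 0.02, 0, 0.592, 0, 0.094, 0.02, 0, 0.592, 0, 0.094, 0.02, 0, 0.592]

```text
time_s: 30.0
ee_pos: [0.6192, -0.1897, 0.139]
tcp_rot: [3.137, 0.171, 0.001]
contact_force: [-0.3, 0.4, 0.3]
width: -0.0001
grip_force: 0.0
```

Run:
```python
from hand import *
import pickle
pickle.dump(d,open('w11.pkl','wb'));im=d['img'].astype(int)
# cream door tops: where
m=((im[:,:,1]>205)&(im[:,:,2]>140)&(im[:,:,0]-im[:,:,2]>25)).astype(np.uint8)
n,l,st,ce=cv2.connectedComponentsWithStats(m)
for i in range(1,n):
    if st[i,4]>60:print(st[i],ce[i])
for u in(130,170,330,380):print(u,[int(x) for x in im[150:300:5,u,1]],[int(x) for x in (im[150:300:5,u,0]-im[150:300:5,u,2])])
```

```bash
python3 arc.py 6 3 1.2 0
```

```text
[ 0.6192 -0.1897  0.139 ] 6.240778863075892 -0.00011004438918405719 0.0
[   0  207  120   30 1899] [ 51.6151 221.2454]
130 [149, 150, 149, 150, 152, 153, 151, 149, 148, 148, 128, 91, 92, 110, 187, 189, 194, 195, 136, 124, 122, 128, 134, 119, 118, 119, 128, 130, 130, 129] [-8, -9, -9, -9, -8, -9, -8, -8, -9, -8, -6, 38, 38, 47, 79, 80, 80, 79, 82, 84, 85, 88, 91, 81, 79, 80, 88, 89, 89, 89]
170 [150, 148, 147, 148, 147, 147, 148, 147, 148, 146, 148, 104, 92, 92, 128, 191, 192, 197, 194, 126, 123, 124, 122, 125, 118, 125, 125, 136, 39, 33] [-8, -9, -8, -9, -8, -7, -7, -8, -8, -8, -8, 14, 39, 39, 57, 80, 79, 79, 80, 87, 85, 84, 83, 85, 81, 86, 87, 94, 9, -3]
330 [149, 149, 150, 148, 148, 149, 148, 149, 147, 146, 146, 170, 155, 142, 87, 87, 101, 185, 167, 114, 114, 129, 120, 126, 125, 129, 126, 124, 44, 31] [-8, -7, -9, -8, -8, -8, -8, -8, -9, -9, -8, -9, -9, -8, 33, 36, 43, 79, 75, 49, 49, 83, 80, 86, 87, 88, 87, 84, 13, -2]
380 [172, 172, 171, 150, 146, 147, 149, 148, 148, 149, 147, 147, 149, 148, 136, 86, 91, 116, 146, 148, 149, 147, 129, 126, 127, 122, 133, 135, 123, 124] [-8, -10, -9, -9, -8, -8, -8, -8, -9, -8, -7, -9, -9, -9, -6, 35, 37, 51, 66, 65, 66, 66, 90, 87, 87, 83, 92, 93, 85, 86]
[ 0.619  -0.1897  0.1389] 6.225648860173448
6.0 [ 0.6208 -0.1889  0.139 ] 0.002 -0.001 -0.000 0.004
3.0 [ 0.6294 -0.1875  0.139 ] 0.011 -0.001 -0.000 0.056
1.2 [ 0.6345 -0.1869  0.139 ] 0.016 -0.001 -0.000 0.088
0.0 [ 0.638  -0.1866  0.139 ] 0.019 -0.001 -0.000 0.109
```

The door is nearly flat and its leaf tops run along the cupboard front. Final slow push.

tcp_steps:
  motion: [0, 0.004, -0.001, 0, 0.02, 0, 0.008, -0.001, 0, 0.04, 0, 0.011, -0.001, 0, 0.056, 0, 0.013, -0.001, 0, 0.07, 0, 0.016, -0.001, 0, 0.088, 0, 0.016, -0.001, 0, 0.088, 0, 0.016, -0.001, 0, 0.088]

```text
time_s: 30.63
ee_pos: [0.6265, -0.187, 0.1382]
tcp_rot: [-3.14, -0.027, 0.026]
contact_force: [-61.0, -5.5, 38.0]
width: 0.0002
grip_force: 30.9
```

tcp_steps:
  motion: [0, 0.002, 0, 0, 0, 0, 0.002, 0, 0, 0, 0, 0.002, 0, 0, 0]

```text
time_s: 30.88
ee_pos: [0.6266, -0.1869, 0.1381]
tcp_rot: [-3.139, -0.027, 0.032]
contact_force: [-73.9, -6.3, 45.6]
width: 0.0004
grip_force: 37.5
```

tcp_steps:
  motion: [0, 0.002, 0, 0, 0, 0, 0.002, 0, 0, 0, 0, 0.002, 0, 0, 0]

```text
time_s: 31.13
ee_pos: [0.6267, -0.1869, 0.1381]
tcp_rot: [-3.139, -0.027, 0.038]
contact_force: [-86.0, -6.8, 54.3]
width: -0.0002
grip_force: 44.2
```

It's firm against the stop. Backing off straight away, then measuring flatness from above.

tcp_steps:
  motion: [0, -0.01, 0, 0, 0, 0, -0.04, 0, 0, 0, 0, -0.08, 0, 0, 0, 0, -0.12, 0, -0.03, 0, 0, -0.15, 0, -0.07, 0, 0, -0.15, 0, -0.11, 0, 0, -0.15, 0, -0.15, 0, 0, -0.15, 0, -0.19, 0, 0, -0.15, 0, -0.23, 0, 0, -0.15, 0, -0.26, 0, 0, -0.15, 0, -0.26, 0, 0, -0.15, 0, -0.26, 0]

```text
time_s: 32.13
ee_pos: [0.4899, -0.19, 0.4008]
tcp_rot: [3.139, 0.028, 0.006]
contact_force: [-0.6, -0.2, -0.8]
width: 0.0002
grip_force: 0.0
```

Create flat.py:
```python
from hand import *
import pickle
pickle.dump(d,open('w12.pkl','wb'));im=d['img'].astype(int)
print(ctrl.state()['time_s'])
L=[]
for u in range(20,500,20):
    c=im[:,u,:];cr=(c[:,1]>200)&(c[:,2]>150)&(c[:,0]-c[:,2]>25)
    k=np.flatnonzero(cr[:230])
    if len(k)>1:
        # outer edge of the last run
        L.append([u,k.max()+.5]);print(u,k.min(),k.max(),len(k),cast(d,[u,k.min()-.5],.166)[0][:2],cast(d,[u,k.max()+.5],.166)[0][:2])
    else:print(u,c[0:60:4,1].tolist())
```

```bash
python3 flat.py
```

```text
[ 0.4899 -0.19    0.4008] 1.018949415460649 0.00021312665945292858 0.0
32.1833
20 [120, 118, 119, 119, 115, 119, 118, 125, 122, 118, 120, 131, 148, 148, 146]
40 [90, 114, 120, 118, 117, 120, 119, 125, 118, 121, 137, 143, 147, 146, 133]
60 [110, 154, 103, 123, 137, 140, 139, 144, 139, 142, 141, 140, 147, 136, 134]
80 11 19 9 [ 0.642 -0.013] [ 0.6338 -0.012 ]
100 11 19 9 [ 0.6424 -0.0331] [ 0.6342 -0.0322]
120 11 19 9 [ 0.6427 -0.0532] [ 0.6345 -0.0524]
140 10 19 10 [ 0.644  -0.0733] [ 0.6349 -0.0726]
160 10 19 10 [ 0.6443 -0.0934] [ 0.6352 -0.0929]
180 10 19 10 [ 0.6447 -0.1135] [ 0.6356 -0.1131]
200 10 19 10 [ 0.6451 -0.1335] [ 0.6359 -0.1333]
220 10 19 10 [ 0.6454 -0.1536] [ 0.6363 -0.1535]
240 10 16 7 [ 0.6458 -0.1737] [ 0.6394 -0.1738]
260 10 18 9 [ 0.6461 -0.1938] [ 0.6379 -0.194 ]
280 9 18 10 [ 0.6474 -0.2139] [ 0.6383 -0.2142]
300 9 18 10 [ 0.6477 -0.234 ] [ 0.6387 -0.2345]
320 9 18 10 [ 0.6481 -0.2541] [ 0.639  -0.2547]
340 9 18 10 [ 0.6485 -0.2742] [ 0.6394 -0.275 ]
360 9 18 10 [ 0.6488 -0.2943] [ 0.6397 -0.2953]
380 9 18 10 [ 0.6492 -0.3144] [ 0.6401 -0.3155]
400 9 18 10 [ 0.6495 -0.3346] [ 0.6404 -0.3358]
420 [110, 198, 224, 155, 92, 93, 89, 91, 97, 142, 148, 136, 137, 141, 147]
440 [109, 94, 96, 92, 93, 91, 90, 96, 136, 141, 146, 136, 139, 142, 148]
460 [96, 94, 95, 92, 94, 92, 93, 136, 138, 144, 144, 138, 140, 142, 148]
480 [96, 95, 94, 93, 95, 91, 130, 137, 138, 142, 139, 141, 139, 144, 146]
```

Both leaves are collinear: the outer edge slope is 0.0204, equal to the cupboard's yaw, with no step at the fold. The robot is clear of everything, so I'm handing in.

```bash
python3 -c "
from workcell import ctrl
print(ctrl.close_job())"
```

```text
the job is handed in; nothing more can be done
None
```

Job handed in at about 32 s: the caliper and gauge were pressed home in the foam, then the drawer was pushed to its stop, then the folding door was shut flat. The last door push peaked at about 100 N at the wrist (limit 120 N), and I didn't re-check the bystanders, though nothing was commanded near them.

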